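# Book the cup blanks out with the hand scanner

## Robot

A 6-joint arm with a two-finger parallel gripper is mounted at the origin on a cart in front of the work surface, level with it; the furniture and walls round the work are solid. World frame = base frame: x ahead of the robot, y to its left, z up, the work surface at z = 0. Lengths are in mm, angles in degrees, forces in N, time in s.
With the tool pointing down it reaches from about 350 to 850 mm from the base axis. Payload 8.1 kg.
Tool frame: the origin (TCP) lies between the finger pads; the fingertips stand 22 mm ahead of it and the grasp point (between the pads) lies 3 mm ahead of it; z points along the fingers, y is the line along which they close (so a half turn about z gives the same grasp; the last joint's range is limited). The gripper opens to 85 mm and grips with 20 to 120 N. Pads are 22 mm wide; open, the fingers measure 114 mm over their backs; the gripper's body (76 mm by 85 mm) begins 54 mm behind the grasp point. The pads swing forward as they close: fully open they stand 13 mm farther back than shut.
Start: joints at [-73.591, 7.471, 85.268, -0, 87.261, -4.893], TCP at [217.996, -559.002, 253.292] pointing down, gripper open.
Joint ranges: [-169.43, 169.43], [-51.17, 129.36], [1.28, 143.12], [-76.62, 256.62], [0, 156.53], [-152.29, 152.29]. Speed limits (degrees/s): [136.94, 136.94, 159.86, 180, 180, 180].

## Interface

Orientations are given as [roll, pitch, yaw] about the fixed x, y, z axes, in that order (R = Rz(yaw) Ry(pitch) Rx(roll)).
In Python, from bench import r, vision gives the robot as it stands.
- The arm moves only by the tool step_arm, never from a script. Its argument "targets" is a list that holds one entry, the list of rows, each a list of 6 numbers: the shift along the world's x, y, z in mm, then the turn, a rotation vector about the world's x, y, z in rad. In form: [[[x, y, z, rx, ry, rz], ...]]. A call has 1 to 12 rows; each row is the pose to reach, as a shift and turn from the pose commanded when the call began; what a row does not reach only later rows make up. A row lasts 1/12 s, in which the tool goes at most 41.7 mm and 7.16 degrees, less where a joint would pass 70% of its speed; a pose out of reach is approached as far as the arm can. A call with a gripper value outside its range is refused whole. "fingers" is the gripper's target within -1 to 1 (shut at 1, half-way at 0, fully open at -1), set as the call begins (left out, the last holds). The fingers move at their own pace and stop on an object; "newtons" is the grip in N (left out, the last holds). Time passes only in rows, so rows that repeat a pose let the fingers close. It gives the time, the measured TCP pose, the force, the opening and the grip force at its end, in the units of the state.
- r.sense(): the state, without advancing time (a new reading comes with each control period).
- vision.snapshot(name): name is "side" or "top" or "wrist"; returns a dict with "img" (480x640x3 uint8, blue, green, red), "mtx" (3x3 intrinsics, pixels), "eye" and "attitude" of the camera in the world. Camera axes: x right, y up, looking along -z (the intrinsics and any distortion apply to the point x, -y, -z); pixel columns grow to the right and rows downward; lengths in mm; the calibration is good to about 2 mm. A picture is of the moment at which its call begins. There is no depth.
- r.hand_in(): hands the job in; it is judged then, once.
The state is a dict: "time": time; "joint_pos": joint angles; "qd": joint speeds; "joint_efforts": joint torques, N m; "tool_pos": TCP position; "tcp_rot": TCP orientation; "ft_force": force on the tool from outside, world axes, zero at the start; "wrist_torque": the same for the moment, N m; "finger_gap": finger opening in mm; "grip_force": force on a finger pad.
Only numpy, scipy, OpenCV 4.12 (cv2) and the standard library are available. Lean on these libraries where they do the work, as an engineer would, in place of code of your own. Each camera call takes 0.05 s, during which the arm holds its last target. There are 200 camera calls.

## Task

Book the labelled wood blanks out to the lathe: turn the holster's ring to its free mark, take out the scanner, and read first the label on the tray's sloping plate and then the label of each blank that is there, left to right as they lie. It reads by itself when held still for about a second, nose square to the label and about 80 mm away, its scan line along the label's length; do not bump the blanks with it. Put the scanner back down in the holster, turn the ring fully back to locked, then put all the blanks in the tray, flat, side by side and label up, and leave everything else where it is.

Things in the scene. Friction and masses are not known exactly. Their poses are not given: they have to be found in the camera images.
- holster_ring (a joint): angle of the holster's black locking ring: 0 = locked (tab over the round stud on the index plate), 1.05 rad = free (tab over the long bar); grows anticlockwise from above; stop and spring detent at each end: it takes 0.2 to 0.25 N m to leave either end. Locked, its lip covers the scanner's cross pin, so that the scanner cannot be lifted.
- ring_grip (a point): on the ring's axis, half-way up it, 77 mm above the bench. Knurled black collar, outside diameter 62 mm, height 22 mm (66 to 88 mm above the bench), round the top of a fixed upright aluminium barrel (54 mm wide, base 84 mm). Grip it across its diameter, square to the tab, with the scanner's handle (top 128 mm above the bench) between the fingers, tips 68 mm above the bench.
- ring_tab (a point): middle of the ring's radial tab, 44 mm from the ring's axis; the tab is 10 mm thick, 14 mm high, reaches from 31 to 53 mm from the axis and turns with the ring. Locked it points 150 degrees anticlockwise of the holster's x axis, free 210. The index plate under it lies 58 to 62 mm above the bench.
- holster_seat (a point): middle of the pad on the floor of the holster's barrel, 12 mm above the bench, z up: the nose rests here. Bore 43 mm wide, rim 68 mm above the bench; the ring's lip has a 44 mm opening with two gaps (64 degrees each) for the cross pin, which stand on this x axis, both sides, when the ring is free: put the scanner in with its x along this x, either way round.
- scanner_grip (a point): middle of the handle (grey block, rubber ribs, 42 mm along x, 30 along y, 36 high; grip it across y) of the scanner (0.16 kg, 116 mm long, nose down in the holster); z from nose to handle. Round body 37 mm wide, nose tip (29 mm wide) 98 mm below this point, steel cross pin along x, 12 mm thick and 53 long, 35 mm below it. Lift it 85 mm to clear the ring.
- scanner_nose (a point): middle of the scanner's flat nose, where the window is; x along the window's slit and the scan line, z towards the handle (the beam goes along -z)
- scan_spot (a point): the spot the scanner reads: 80 mm in front of its nose along the beam (178 mm from scanner_grip along -z); same axes as the scanner: x along the scan line, z back towards the scanner
- tray_label (a point): centre of the label (60 x 30 mm) on the plate at the far end of the tray, facing the robot and tilted up: its z axis leans 35 degrees from vertical towards the tray's near end; x along the label's length (across the tray), y up the slope. It lies 40 mm above the tray's underside.
- tray_floor (a point): middle of the upper side of the tray's floor (20 mm above the bench); x along the tray away from the robot, y across it, z up. Plywood tray, inside 256 mm along x, 136 mm along y, walls 7 mm thick, 19 mm high above the floor; lies across steel bars at the left.
- blank_a_mid (a point): sawn octagonal light-wood blank for a small cup, about 67 x 59 x 36 mm, lying flat, a white label with printed bars on its upper face; origin at its middle, half-way up (18 mm above what it lies on), z up. Narrowest (58 mm) between the two upright faces square to the label's y axis. May be absent. Lies to the left of the other blanks. A fixed batten, 28 mm high, runs along its left at y = -0.07.
- blank_b_mid (a point): sawn octagonal light-wood blank for a small cup, about 66 x 65 x 53 mm, lying flat, a white label with printed bars on its upper face; origin at its middle, half-way up (26.5 mm above what it lies on), z up. Narrowest (60 mm) between the two upright faces square to the label's y axis. May be absent. Lies between the other two.
- blank_e_mid (a point): sawn octagonal light-wood blank for a small cup, about 58 x 61 x 36 mm, lying flat, a white label with printed bars on its upper face; origin at its middle, half-way up (18 mm above what it lies on), z up. Narrowest (56 mm) between the two upright faces square to the label's y axis. May be absent. Lies to the right of the other blanks.
- label_a (a point): centre of the paper label (44 x 26 mm) on the upper face of the left blank; x along the label's length (across the bars), y across its width, z straight out of its face (up, within 3 degrees). It lies 34 mm above the blank's underside. Absent with its blank.
- label_b (a point): centre of the paper label (44 x 26 mm) on the upper face of the middle blank; x along the label's length (across the bars), y across its width, z straight out of its face (up, within 3 degrees). It lies 52 mm above the blank's underside. Absent with its blank.
- label_e (a point): centre of the paper label (44 x 26 mm) on the upper face of the right blank; x along the label's length (across the bars), y across its width, z straight out of its face (up, within 3 degrees). It lies 36 mm above the blank's underside. Absent with its blank.
- bud_vase: brown turned vase, 60 mm wide, 116 mm high, behind the blanks; origin under its foot; to be left alone
- oil_can: green oil can with a bent spout, 71 x 92 x 167 mm, behind the blanks; origin under it; to be left alone
- turned_cup: small turned wooden cup, 66 mm wide, 68 mm high, on the thick batten; origin under its foot; to be left alone
- caliper: steel outside caliper, 101 x 99 x 9 mm, lying on the low batten; to be left alone

How it is judged:
By the outcome, as a careful person would: the job done as asked, in the order asked, and still so for the second after the job is handed in, with the robot touching nothing.
Of blank_a, blank_b, blank_e only 2 to 3 are there at a start; the rules pass over those that are not, and their reading is None.
At some moment in a run one of blank_a, blank_b, blank_e may be knocked a few centimetres aside while the robot is not near it.
It also fails if it takes over 210 s, if anything falls off the work surface, if the arm or the gripper's body presses on something with over 40 N, if the wrist force passes 120 N, or if a joint passes its speed limit or range.

## Working session

There is one attempt and no reset: what is moved stays moved. The work goes in short steps, Python scripts to look and compute and a tool call to move; the robot and the scene stay as the last step left them, time stands still between calls to the robot, and variables do not carry over. Pictures are saved under pics/ and viewed, at most 14 in all, crops included, and the job is handed in when it is done.

Besides the shell and the picture viewer there is one more tool, called after "Call:" as a command line: name --argument value ..., lists and objects as JSON in quotes. step_arm: Moves the arm, as the interface text tells. Its arguments: {"type":"object","properties":{"targets":{"type":"array"},"fingers":{"type":"number"},"newtons":{"type":"number"}},"required":["targets"]}

```bash
ls; mkdir -p pics; cat > h.py <<'E'
import numpy as np, cv2
from scipy.spatial.transform import Rotation as R
from bench import r, vision
def snap(name,save=None):
    s=vision.snapshot(name)
    if save: cv2.imwrite('pics/'+save+'.png',s['img'])
    return s
def rot(s):
    a=np.array(s['attitude'],float)
    return a if a.shape==(3,3) else R.from_euler('xyz',a,degrees=True).as_matrix()
def ray(s,u,v):
    d=np.linalg.inv(s['mtx'])@np.array([u,v,1.0]); d=np.array([d[0],-d[1],-d[2]])
    return np.array(s['eye'],float),rot(s)@d
def onz(s,u,v,z):
    e,d=ray(s,u,v); return e+d*(z-e[2])/d[2]
def proj(s,p):
    c=rot(s).T@(np.array(p,float)-np.array(s['eye'])); q=np.array(s['mtx'])@np.array([c[0],-c[1],-c[2]]); return q[:2]/q[2]
E
python3 - <<'E'
from h import *
print(r.sense())
for n in ('top','side','wrist'):
    s=snap(n,n+'0'); print(n,s['eye'],s['attitude'],s['mtx'],s.keys())
E
```

```text
pics
{'time': 0.0, 'joint_pos': array([-7.35894717e+01,  7.51561336e+00,  8.53320091e+01,  8.10172073e-05,
        8.72614612e+01, -4.89408015e+00]), 'qd': array([-0.05915656,  0.10379146,  0.0050799 , -0.00568855, -0.00567378,
       -0.05365522]), 'joint_efforts': array([ 4.26725283e-04, -5.69397962e+01, -5.00545621e+01, -3.18112461e-04,
        1.48396392e-02, -4.30371540e-05]), 'tool_pos': array([ 217.85705921, -558.48364535,  252.21296942]), 'tcp_rot': array([-1.79891321e+02, -9.38697765e-03,  2.13045956e+01]), 'ft_force': array([-0.56947009,  0.77885379,  0.95492635]), 'wrist_torque': array([0.00239374, 0.00390256, 0.01564453]), 'grip_force': 0.0, 'finger_gap': 85.27336673433113}
top [ 451.37424028   10.37631079 1099.02995953] [  7.86487147  -0.23691706 -89.37542398] [[508.76919131   0.         319.76901365]
 [  0.         508.76919131 239.73186081]
 [  0.           0.           1.        ]] dict_keys(['img', 'mtx', 'eye', 'attitude'])
side [1336.16622706   18.15013167 1004.12706933] [37.10324094  0.8553454  88.72159845] [[524.64964903   0.         322.56465298]
 [  0.         524.64964903 239.7412502 ]
 [  0.           0.           1.        ]] dict_keys(['img', 'mtx', 'eye', 'attitude'])
wrist [ 292.65383463 -531.1340673   372.53264649] [-18.09363921   0.07039052 -68.70394215] [[351.00539312   0.         322.73459811]
 [  0.         351.00539312 238.30136428]
 [  0.           0.           1.        ]] dict_keys(['img', 'mtx', 'eye', 'attitude'])
```

View pics/top0.png

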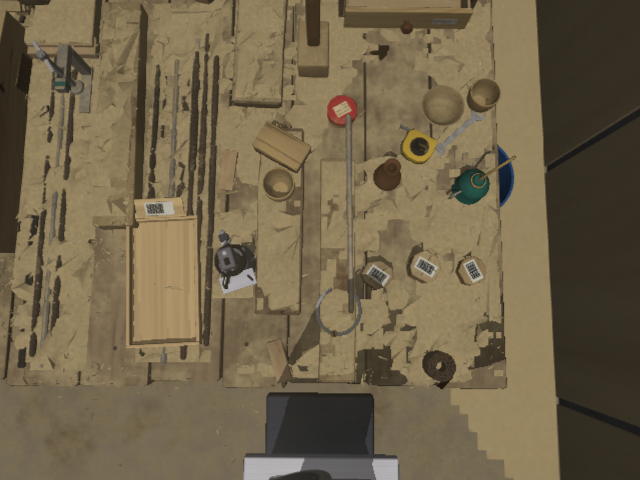

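View pics/side0.png

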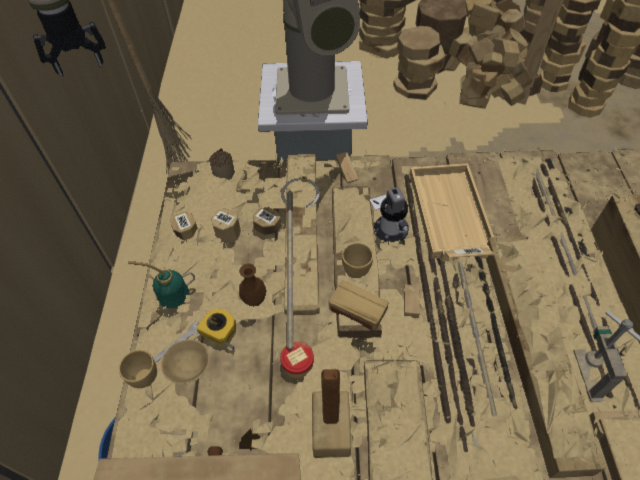

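The top view shows all three blanks, with labels at px (378,273), (425,265) and (472,270). The tray is at (167,280) with its label at (158,208), and the holster and scanner are at (233,258).

```bash
python3 - <<'E'
from h import *
s=snap('top')
for n,u,v,z in [('a',378,273,34),('b',425,265,52),('e',472,270,36),('trlabel',158,208,60),('c1',134,219,39),('c2',199,217,39),('c3',127,347,39),('c4',200,347,39),('scanner',232,256,110),('vase',388,175,60),('can',470,185,80)]:
    print(n,onz(s,u,v,z).round(1))
t=cv2.resize(s['img'][215:310,195:270],None,fx=6,fy=6,interpolation=cv2.INTER_CUBIC); d=snap('side')
b=cv2.resize(d['img'][175:255,355:425],None,fx=6,fy=6,interpolation=cv2.INTER_CUBIC)
o=np.zeros((570,870,3),np.uint8);o[:570,:450]=t;o[:480,450:]=b; cv2.imwrite('pics/hol.png',cv2.resize(o,(800,524)))
E
```

```text
a [ 529.6 -115.2   34. ]
b [ 545.9 -210.3   52. ]
e [ 537.9 -312.    36. ]
trlabel [657.6 344.3  60. ]
c1 [637.5 400.4  39. ]
c2 [643.4 263.4  39. ]
c3 [372.4 398.5  39. ]
c4 [373.9 249.7  39. ]
scanner [554.  178.8 110. ]
vase [ 733.8 -134.1   60. ]
can [ 709.3 -299.8   80. ]
```

View pics/hol.png

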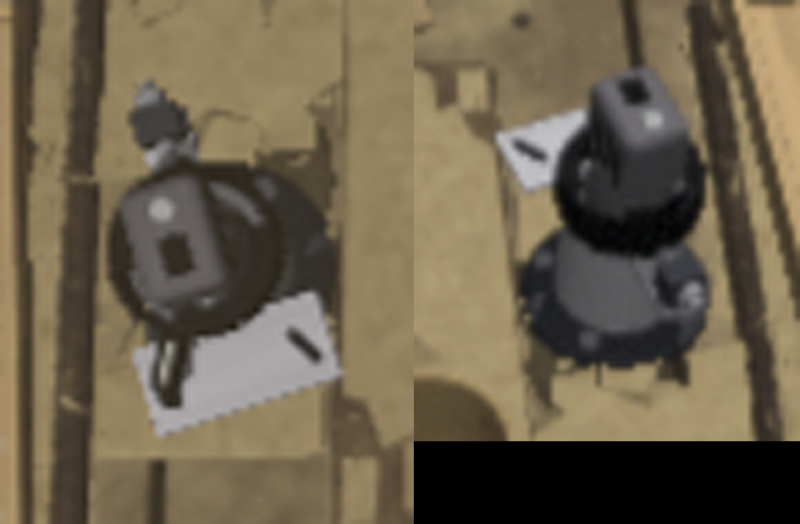

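The holster crop shows the tab locked at lower left. The long bar is at lower right, which is the anticlockwise direction. Next I move above the holster for a close look.

Call:
step_arm --targets '[[[15,37,10,0,0,0],[30,74,20,0,0,0],[45,110,30,0,0,0],[60,147,40,0,0,0],[75,184,48,0,0,0],[90,221,48,0,0,0],[105,258,48,0,0,0],[120,294,48,0,0,0],[135,331,48,0,0,0],[150,368,48,0,0,0],[165,405,48,0,0,0],[180,440,48,0,0,0]]]'

```text
time: 1.25
tool_pos: [398.2, -117.0, 301.6]
tcp_rot: [180.0, -0.0, 21.3]
ft_force: [-0.2, -1.2, -0.0]
finger_gap: 85.6
grip_force: 0.0
```

Call:
step_arm --targets '[[[15,37,0,0,0,0],[30,74,0,0,0,0],[45,110,0,0,0,0],[60,147,0,0,0,0],[75,184,0,0,0,0],[90,221,0,0,0,0],[105,258,0,0,0,0],[115,290,0,0,0,0],[117,298,0,0,0,0],[117,298,0,0,0,0],[117,298,0,0,0,0]]]'

```text
time: 2.17
tool_pos: [514.7, 178.9, 300.9]
tcp_rot: [180.0, 0.1, 21.4]
ft_force: [0.5, -0.3, -0.4]
finger_gap: 85.3
grip_force: 0.0
```

```bash
python3 - <<'E'
from h import *
s=snap('wrist','w1'); print(r.sense()['tool_pos'],s['eye'],s['attitude'])
E
```

```text
[514.7556039  178.19538809 301.11649677] [589.52556491 206.70650067 421.01550528] [-1.81637478e+01 -4.75084267e-02 -6.86334948e+01]
```

View pics/w1.png

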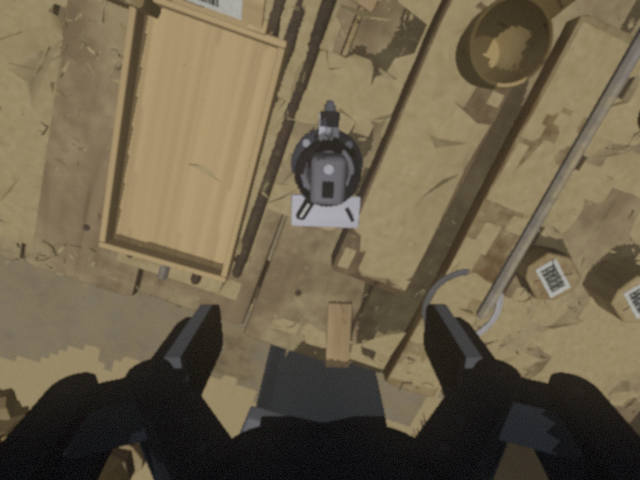

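The wrist view shows the handle at px (328,178), the index plate between (292,197) and (360,227), and the tab at (306,210). I'll enlarge this and measure.

```bash
python3 - <<'E'
from h import *
s=snap('wrist'); c=s['img'][90:240,270:390]
cv2.imwrite('pics/w1c.png',cv2.resize(c,None,fx=4.5,fy=4,interpolation=cv2.INTER_CUBIC)[:, :])
g=c.astype(int)
m=((g.min(2)>105)&(g.max(2)-g.min(2)<25)).astype(np.uint8)
n,l,st,ce=cv2.connectedComponentsWithStats(m)
i=1+st[1:,4].argmax(); pts=np.argwhere(l==i)[:,::-1]+[270,90]
w=np.array([onz(s,u,v,62)[:2] for u,v in pts],np.float32)
print(st[i],cv2.minAreaRect(w), cv2.boxPoints(cv2.minAreaRect(w)))
for u,v,z in [(328,178,128),(327,165,88),(306,210,74)]: print(onz(s,u,v,z))
E
```

```text
[  20  104   70   35 1593] ((508.759521484375, 171.96597290039062), (34.6622200012207, 72.4289779663086), 18.984437942504883) [[480.59012 200.57265]
 [504.1521  132.0833 ]
 [536.92896 143.3593 ]
 [513.36694 211.84865]]
[550.92074061 185.82648067 128.        ]
[556.57582155 188.41344573  88.        ]
[505.63658205 191.04329887  74.        ]
```

View pics/w1c.png

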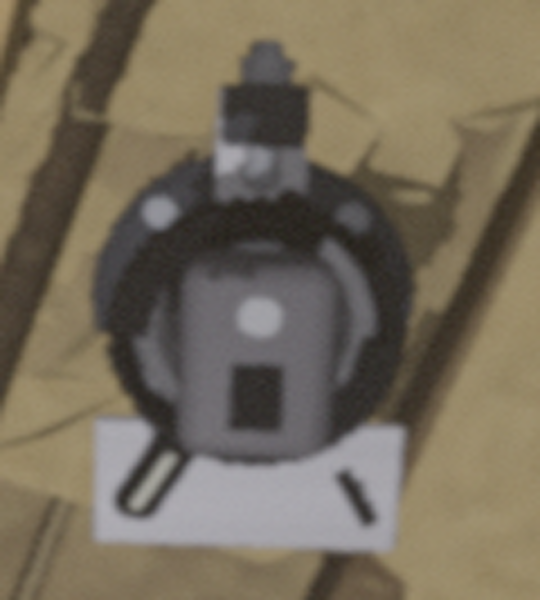

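The holster axis is at about (551,186.5) with its x axis at about 20°, so the tab points to about 170°. I grip the ring at yaw -10°.

Call:
step_arm --targets '[[[9,2,0,0,0,-0.11],[18,4,0,0,0,-0.22],[27,6,-20,0,0,-0.33],[36,7.5,-50,0,0,-0.44],[36,7.5,-80,0,0,-0.546],[36,7.5,-110,0,0,-0.546],[36,7.5,-140,0,0,-0.546],[36,7.5,-165,0,0,-0.546],[36,7.5,-190,0,0,-0.546],[36,7.5,-205,0,0,-0.546],[36,7.5,-213,0,0,-0.546],[36,7.5,-213,0,0,-0.546]]]'

```text
time: 3.27
tool_pos: [549.6, 184.8, 86.4]
tcp_rot: [179.9, 0.2, -10.1]
ft_force: [0.8, -0.6, 0.2]
finger_gap: 85.2
grip_force: 0.0
```

Call:
step_arm --targets '[[[0,0,0,0,0,0],[0,0,0,0,0,0],[0,0,0,0,0,0],[0,0,0,0,0,0],[0,0,0,0,0,0],[0,0,0,0,0,0],[0,0,0,0,0,0],[0,0,0,0,0,0],[0,0,0,0,0,0],[0,0,0,0,0,0]]]' --fingers 0.4 --newtons 30

```text
time: 4.1
tool_pos: [552.4, 186.7, 90.7]
tcp_rot: [-179.9, -0.2, -10.0]
ft_force: [-2.7, -1.0, 7.0]
finger_gap: 61.4
grip_force: 32.3
```

```bash
python3 - <<'E'
from h import *
s=snap('wrist','w2'); q=r.sense(); print(q)
E
```

```text
{'time': 4.15, 'joint_pos': array([ 1.36453699e+01,  1.24626475e+01,  9.72875291e+01, -2.48408937e-02,
        7.00614175e+01,  1.13621991e+02]), 'qd': array([-0.01196805, -0.02436594,  0.02716345,  0.10295802,  0.06227143,
        0.05991964]), 'joint_efforts': array([  0.41461961, -53.43864083, -43.5926199 ,   0.35622228,
        -0.95421944,   0.08807387]), 'tool_pos': array([552.37115545, 186.63908077,  90.72364612]), 'tcp_rot': array([-179.94592681,   -0.18198578,   -9.96827442]), 'ft_force': array([-2.25911607, -3.02043511,  7.85797447]), 'wrist_torque': array([-0.20151179,  0.4278375 ,  0.11187643]), 'grip_force': 32.288577407598495, 'finger_gap': 61.22667699358602}
```

View pics/w2.png

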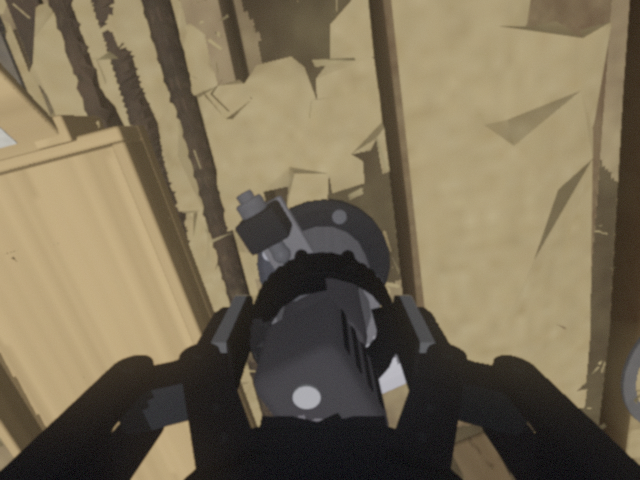

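The ring is gripped squarely. I turn it 60° anticlockwise.

Call:
step_arm --targets '[[[0,0,0,0,0,0],[0,0,0,0,0,0.1],[0,0,0,0,0,0.2],[0,0,0,0,0,0.3],[0,0,0,0,0,0.4],[0,0,0,0,0,0.5],[0,0,0,0,0,0.6],[0,0,0,0,0,0.7],[0,0,0,0,0,0.8],[0,0,0,0,0,0.9],[0,0,0,0,0,0.98],[0,0,0,0,0,1.06]]]' --newtons 60

```text
time: 5.15
tool_pos: [551.0, 190.3, 91.1]
tcp_rot: [-179.8, -0.3, 51.0]
ft_force: [-9.6, 16.1, 11.5]
finger_gap: 59.9
grip_force: 62.2
```

Call:
step_arm --targets '[[[0,0,0,0,0,0.02],[0,0,0,0,0,0.02],[0,0,0,0,0,0.02]]]'

```text
time: 5.4
tool_pos: [551.3, 191.0, 91.1]
tcp_rot: [-179.8, -0.4, 51.9]
ft_force: [-7.8, 17.1, 9.1]
finger_gap: 59.9
grip_force: 63.5
```

```bash
python3 - <<'E'
from h import *
s=snap('wrist','w3'); q=r.sense(); print(q['wrist_torque'],q['ft_force'],q['tcp_rot'],q['tool_pos'])
E
```

```text
[ 3.22492297  1.60987775 -0.38035465] [-7.018258   17.38746514  9.44815754] [-179.82817264   -0.39571297   51.94085744] [551.26487811 190.97600058  91.1078828 ]
```

View pics/w3.png

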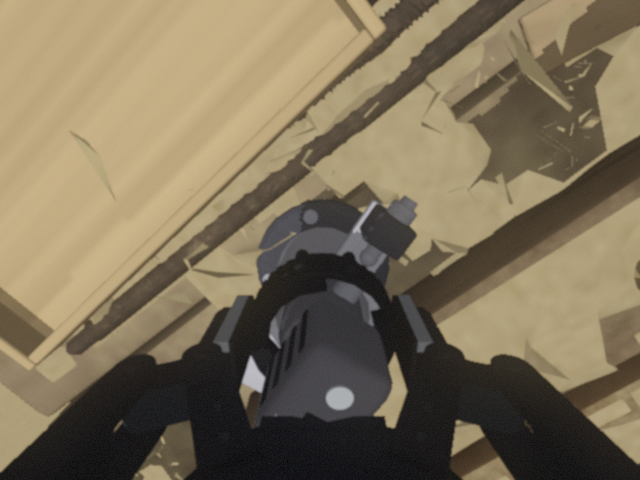

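The ring turned 62° and is pressing on its stop. I open the fingers, lift and align with the handle.

Call:
step_arm --targets '[[[0,0,0,0,0,-0.02],[0,0,0,0,0,-0.02],[0,0,0,0,0,-0.02],[0,0,0,0,0,-0.02],[0,0,0,0,0,-0.02],[0,0,0,0,0,-0.02],[0,0,20,0,0,-0.02],[0,0,50,0,0,-0.02],[0,0,80,0,0,-0.02],[0,0,120,0,0,-0.12]]]' --fingers -1

```text
time: 6.28
tool_pos: [549.4, 185.9, 206.9]
tcp_rot: [-179.9, 0.2, 45.1]
ft_force: [0.8, 0.1, -0.5]
finger_gap: 85.5
grip_force: 0.0
```

Call:
step_arm --targets '[[[-4,0,20,0,0,-0.1],[-8,0,40,0,0,-0.2],[-12,0,60,0,0,-0.3],[-16,0,80,0,0,-0.4],[-16,0,90,0,0,-0.437],[-16,0,90,0,0,-0.437],[-16,0,90,0,0,-0.437]]]'

```text
time: 6.87
tool_pos: [535.4, 186.4, 298.7]
tcp_rot: [180.0, -0.1, 20.1]
ft_force: [-0.3, -0.9, -0.7]
finger_gap: 85.6
grip_force: 0.0
```

```bash
python3 - <<'E'
from h import *
s=snap('wrist'); q=r.sense(); print(q['tcp_rot'],q['tool_pos'],q['ft_force'])
for p in [(550,187,128),(550,187,88)]: print(proj(s,p))
u,v=proj(s,(550,187,100)).astype(int)
c=s['img'][v-90:v+90,u-80:u+80]; cv2.imwrite('pics/w4.png',cv2.resize(c,None,fx=3.33,fy=3.33,interpolation=cv2.INTER_CUBIC)); print(u-80,v-90)
E
```

```text
[-1.79997894e+02  4.06952188e-02  2.00774903e+01] [534.89262382 186.30000146 297.46680314] [ 0.11612505 -0.48694642  0.19333838]
[326.15503952 205.59774487]
[325.73894923 196.34245465]
245 108
```

View pics/w4.png

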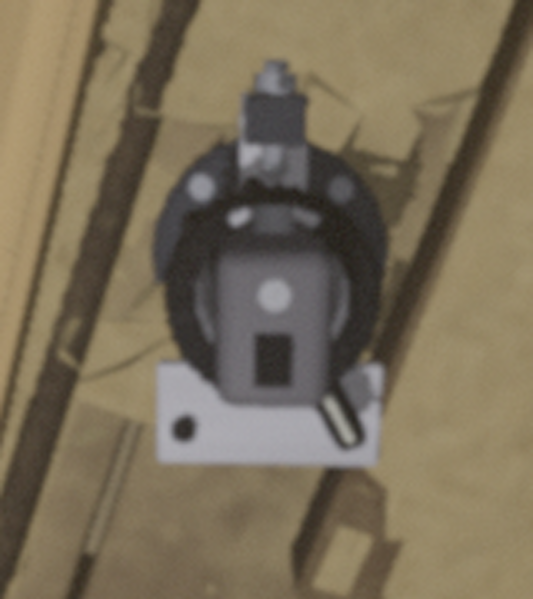

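The tab is now over the long bar and the round stud at crop px (185,428) is uncovered, so the ring is free. The handle is centred at about (549.5,186.3). Next I grip the scanner and lift it.

Call:
step_arm --targets '[[[8,0,-30,0,0,0],[14.5,0,-60,0,0,0],[14.5,0,-90,0,0,0],[14.5,0,-120,0,0,0],[14.5,0,-145,0,0,0],[14.5,0,-165,0,0,0],[14.5,0,-177,0,0,0],[14.5,0,-183,0,0,0],[14.5,0,-183,0,0,0],[14.5,0,-183,0,0,0]]]'

```text
time: 7.75
tool_pos: [549.8, 186.5, 115.8]
tcp_rot: [180.0, -0.0, 20.0]
ft_force: [-0.1, 0.3, 1.0]
finger_gap: 85.2
grip_force: 0.0
```

Call:
step_arm --targets '[[[0,0,0,0,0,0],[0,0,0,0,0,0],[0,0,0,0,0,0],[0,0,0,0,0,0],[0,0,0,0,0,0],[0,0,0,0,0,0],[0,0,0,0,0,0],[0,0,0,0,0,0],[0,0,0,0,0,0],[0,0,0,0,0,0],[0,0,0,0,0,0],[0,0,0,0,0,0]]]' --fingers 1 --newtons 50

```text
time: 8.75
tool_pos: [549.9, 186.8, 116.1]
tcp_rot: [-180.0, -0.1, 20.0]
ft_force: [-0.6, 0.3, 5.1]
finger_gap: 29.5
grip_force: 49.5
```

```bash
python3 - <<'E'
from h import *
q=r.sense(); print(q['tcp_rot'],q['tool_pos'],q['ft_force'],q['wrist_torque'])
E
```

```text
[-1.79990532e+02 -6.87204552e-02  1.99903398e+01] [549.90546758 186.83134917 116.10687658] [-0.59268853  0.33483409  5.09911936] [ 0.25572239  0.27645835 -0.01855841]
```

Call:
step_arm --targets '[[[0,0,8,0,0,0],[0,0,18,0,0,0],[0,0,30,0,0,0],[0,0,45,0,0,0],[0,0,60,0,0,0],[0,0,75,0,0,0],[0,0,95,0,0,0],[0,0,115,0,0,0],[0,0,135,0,0,0],[0,0,145,0,0,0],[0,0,145,0,0,0],[0,0,145,0,0,0]]]'

```text
time: 9.75
tool_pos: [549.7, 186.5, 260.8]
tcp_rot: [180.0, -0.1, 20.0]
ft_force: [0.2, 0.1, -2.5]
finger_gap: 29.4
grip_force: 49.8
```

```bash
cat >> h.py <<'E'
def white(s,u0,u1,v0,v1,thr=150,k=5):
    """label blobs: light, unsaturated, bars closed up -> list of (area, minAreaRect in full-image px)"""
    c=s['img'][v0:v1,u0:u1].astype(int)
    m=((c.min(2)>thr)&(c.max(2)-c.min(2)<35)).astype(np.uint8)
    m=cv2.morphologyEx(m,cv2.MORPH_CLOSE,np.ones((k,k),np.uint8))
    cs,_=cv2.findContours(m,cv2.RETR_EXTERNAL,cv2.CHAIN_APPROX_NONE)
    return sorted([(cv2.contourArea(x),cv2.minAreaRect(x+np.array([u0,v0]))) for x in cs],key=lambda t:-t[0])
def tri(s1,p1,s2,p2):
    e1,d1=ray(s1,*p1);e2,d2=ray(s2,*p2);d1/=np.linalg.norm(d1);d2/=np.linalg.norm(d2)
    t=np.linalg.lstsq(np.array([d1,-d2]).T,e2-e1,rcond=None)[0]
    a,b=e1+t[0]*d1,e2+t[1]*d2; return (a+b)/2,np.linalg.norm(a-b)
E
python3 - <<'E'
from h import *
q=r.sense(); print(q['tool_pos'],q['ft_force'],q['finger_gap'])
t=snap('top','t5'); s=snap('side','s5')
a=white(t,130,190,190,225)[:3]; b=white(s,440,490,235,262)[:3]
print(a,b); print(tri(t,a[0][1][0],s,b[0][1][0]))
for box in [(355,400,255,295),(405,450,245,285),(455,495,250,290)]: print('top',white(t,*box)[:2])
for box in [(250,285,200,235),(205,245,200,235),(165,200,205,240)]: print('side',white(s,*box)[:2])
c=np.hstack([cv2.resize(t['img'][185:235,120:210],None,fx=4.4,fy=6,interpolation=2),cv2.resize(s['img'][150:270,400:500],(396,300),interpolation=2)])
cv2.imwrite('pics/t5c.png',c)
E
```

```text
[549.72081951 186.49811061 260.84933967] [ 0.20712962  0.10589968 -2.45681646] 29.36848753077241
[] [(27.0, ((459.0, 251.0), (4.0, 10.0), 90.0)), (1.5, ((480.0000305175781, 249.5), (4.949747085571289, 0.7071067094802856), 45.0))]Traceback (most recent call last):
  File "<stdin>", line 5, in <module>
IndexError: list index out of range
```

```bash
sed -i 's/m=((c.min(2)>thr).*/m=((c.min(2)>thr)\&(c.max(2)-c.min(2)<0.25*c.max(2))).astype(np.uint8)/; s/thr=150/thr=95/' h.py
python3 - <<'E'
from h import *
t=snap('top'); s=snap('side')
a=white(t,130,190,190,225)[:2]; b=white(s,440,490,235,262)[:2]
print(a,b)
for box in [(355,400,255,295),(405,450,245,285),(455,495,250,290)]: print('top',white(t,*box)[:2])
for box in [(250,285,200,235),(205,245,200,235),(165,200,205,240)]: print('side',white(s,*box)[:2])
c=np.hstack([cv2.resize(t['img'][185:235,120:210],(396,300),interpolation=2),cv2.resize(s['img'][225:270,430:500],(396,300),interpolation=2)])
cv2.imwrite('pics/t5c.png',c)
E
```

```text
[(2006.0, ((159.5, 207.0), (34.0, 59.0), 90.0))] [(103.5, ((468.0243835449219, 250.8650665283203), (5.055444240570068, 28.004499435424805), 86.18592071533203))]
top [(251.0, ((377.5384521484375, 274.6922607421875), (21.63330841064453, 12.75810432434082), 33.6900634765625)), (0.5, ((355.2500305175781, 293.7500305175781), (1.4142134189605713, 0.7071067094802856), 45.0))]
top [(254.5, ((425.38232421875, 266.5294189453125), (21.780319213867188, 12.862394332885742), 30.963754653930664))]
top [(247.0, ((472.800048828125, 270.60003662109375), (21.466251373291016, 12.521981239318848), 63.43495178222656))]
side [(157.5, ((265.6146545410156, 215.789794921875), (18.59542465209961, 10.375129699707031), 28.610462188720703)), (1.5, ((283.5, 201.0), (2.0, 1.0), 90.0))]
side [(154.5, ((223.7672576904297, 217.54312133789062), (18.382904052734375, 10.373208999633789), 23.198589324951172))]
side [(149.5, ((182.29896545410156, 220.92266845703125), (14.925589561462402, 11.574946403503418), 66.03751373291016))]
```

View pics/t5c.png

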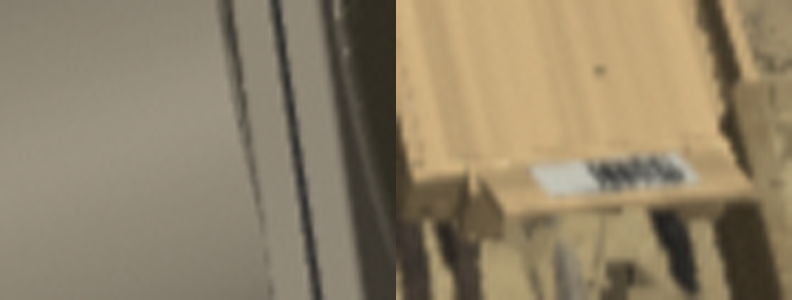

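The right crop shows the tray label at side px (468,251). The arm blocks the top view, so I use the first top picture for that one.

```bash
cat > m1.py <<'E'
from h import *
t=snap('top'); s=snap('side'); t['img']=cv2.imread('pics/top0.png')
a=white(t,135,185,195,220)[0]; b=white(s,440,490,235,262)[0]; print(a)
print('tray label',tri(t,a[1][0],s,b[1][0]))
bt=cv2.boxPoints(a[1]); print('corners',[onz(t,*p,55).round(1) for p in bt])
T=[(355,400,255,295),(405,450,245,285),(455,495,250,290)]; S=[(250,285,200,235),(205,245,200,235),(165,200,205,240)]
for n,x,y,z in zip('abe',T,S,(34,52,36)):
    p=white(t,*x)[0]; q=white(s,*y)[0]; c=cv2.boxPoints(p[1]); w=[onz(t,*k,z) for k in c]
    e=[w[1]-w[0],w[2]-w[1]]; L=max(e,key=np.linalg.norm); W=min(e,key=np.linalg.norm)
    print(n,tri(t,p[1][0],s,q[1][0]),onz(t,*p[1][0],z).round(1),'yaw',np.degrees(np.arctan2(L[1],L[0])),np.linalg.norm(L),np.linalg.norm(W))
# tray edges (upper rim z=39) top
hsv=cv2.cvtColor(t['img'],cv2.COLOR_BGR2HSV)[200:365,100:225]; g=cv2.inRange(hsv,(8,60,130),(25,255,255))
g=cv2.morphologyEx(g,cv2.MORPH_OPEN,np.ones((5,5)))
k=max(cv2.findContours(g,0,1)[0],key=cv2.contourArea)+np.array([100,200]); print('tray',cv2.minAreaRect(k),cv2.boxPoints(cv2.minAreaRect(k)))
E
python3 m1.py
```

```text
(353.5, ((158.9765167236328, 208.05384826660156), (13.560179710388184, 29.69573974609375), 86.98721313476562))
tray label (array([658.77272492, 344.0823732 ,  53.58422449]), np.float64(0.469797447830251))
corners [array([670.9, 376.3,  55. ]), array([674.9, 314.5,  55. ]), array([646.2, 311.6,  55. ]), array([642.2, 373.1,  55. ])]
a (array([ 526.19993435, -114.75250195,   35.00507389]), np.float64(0.985202014406238)) [ 526.3 -114.4   34. ] yaw -123.37049364491861 45.05786466431865 26.377747808377016
b (array([ 542.67293557, -211.33935113,   52.68483821]), np.float64(0.9680746888212515)) [ 542.7 -211.    52. ] yaw -120.8456792637006 44.512408917019144 26.982481786130435
e (array([ 536.62652049, -313.5294414 ,   36.72137454]), np.float64(0.26276295134854977)) [ 536.7 -313.6   36. ] yaw -154.81170174971552 44.32398124817353 26.763735661492387
tray ((164.9177703857422, 279.9710693359375), (119.01602935791016, 65.00686645507812), 88.83085632324219) [[131.20691 221.13866]
 [196.20023 219.81224]
 [198.62863 338.80347]
 [133.63531 340.12988]]
```

Triangulation agrees well:

| Label | Position |
|---|---|
| tray | (659,344,54) |
| a | (526,-115) |
| b | (543,-211) |
| e | (537,-313) |

I move towards the tray label and check it with the wrist camera.

Call:
step_arm --targets '[[[0,12,0,0,0,0.115],[0,24,0,0,0,0.23],[0,36,0,0,0,0.345],[0,48,0,0,0,0.46],[1,60,0,0,0,0.575],[2,72,0,0,0,0.69],[3,84,0,0,0,0.805],[4,96,0,0,0,0.92],[4,108,0,0,0,1.035],[4,120,0,0,0,1.15],[4,134,0,0,0,1.262],[4,134,0,0,0,1.262]]]'

```text
time: 11.05
tool_pos: [552.8, 322.6, 259.3]
tcp_rot: [-179.9, -0.0, 92.7]
ft_force: [0.1, 0.3, -2.1]
finger_gap: 29.7
grip_force: 49.7
```

Call:
step_arm --targets '[[[0,0,0,0,0,0],[0,0,0,0,0,0]]]'

```text
time: 11.22
tool_pos: [553.3, 320.1, 259.7]
tcp_rot: [-179.9, 0.0, 92.1]
ft_force: [0.7, 0.0, -1.9]
finger_gap: 29.4
grip_force: 49.7
```

```bash
python3 - <<'E'
from h import *
s=snap('wrist','w6'); q=r.sense(); print(q['tcp_rot'],q['tool_pos'])
u,v=proj(s,(658.8,344.1,53.6)).astype(int); print(u,v)
n=np.array([-.573,-.023,.819])
for k in white(s,max(u-60,0),min(u+60,640),max(v-60,0),min(v+60,480))[:3]:
    P=[]
    for p in [k[1][0],*cv2.boxPoints(k[1])]:
        e,d=ray(s,*p); P.append(e+d*(n@(np.array([658.8,344.1,53.6])-e))/(n@d))
    print(k[0],k[1],np.round(P,1).tolist())
c=s['img'][max(v-60,0):v+60,max(u-70,0):u+70]; cv2.imwrite('pics/w6c.png',cv2.resize(c,None,fx=4,fy=4,interpolation=2))
E
```

```text
[-1.79965224e+02  3.50010836e-02  9.21460696e+01] [553.45966259 319.85832396 259.86260549]
436 188
2050.0 ((435.5768737792969, 189.90438842773438), (34.286930084228516, 65.6928482055664), 3.2704880237579346) [[658.5, 343.0, 53.3], [647.0, 309.2, 44.4], [643.1, 372.5, 43.4], [668.8, 373.3, 61.4], [673.8, 313.5, 63.3]]
160.5 ((477.5296936035156, 193.58160400390625), (35.14300537109375, 8.286012649536133), 1.847610354423523) [[688.8, 344.8, 74.6], [677.1, 339.5, 66.3], [676.3, 346.9, 65.9], [699.8, 349.8, 82.4], [700.7, 342.7, 82.9]]
```

View pics/w6c.png

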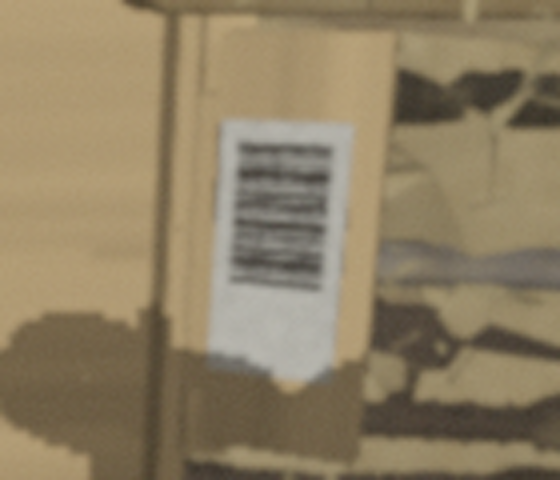

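The label is confirmed at (658.5,343,53.3), with its length at about 93.5°. Now I tilt the scanner to read it.

Call:
step_arm --targets '[[[0,3,-8,0.005,-0.09,0.003],[0,6,-16,0.009,-0.18,0.005],[0,9,-24,0.013,-0.27,0.007],[0,11,-32,0.018,-0.36,0.01],[0,13,-42,0.022,-0.45,0.012],[0,15,-50,0.026,-0.54,0.015],[0,17,-56,0.03,-0.61,0.017],[0,17,-56,0.03,-0.61,0.017],[0,17,-56,0.03,-0.61,0.017],[0,17,-56,0.03,-0.61,0.017],[0,17,-56,0.03,-0.61,0.017],[0,17,-56,0.03,-0.61,0.017]]]'

```text
time: 12.27
tool_pos: [555.0, 337.6, 206.3]
tcp_rot: [144.9, -0.1, 93.2]
ft_force: [-0.3, 0.3, -1.1]
finger_gap: 29.0
grip_force: 50.4
```

Call:
step_arm --targets '[[[0,0,0,0,0,0],[0,0,0,0,0,0],[0,0,0,0,0,0],[0,0,0,0,0,0],[0,0,0,0,0,0],[0,0,0,0,0,0],[0,0,0,0,0,0],[0,0,0,0,0,0],[0,0,0,0,0,0],[0,0,0,0,0,0],[0,0,0,0,0,0],[0,0,0,0,0,0]]]'

```text
time: 13.27
tool_pos: [553.5, 337.5, 204.3]
tcp_rot: [145.0, -0.0, 93.3]
ft_force: [-0.1, -0.0, -1.3]
finger_gap: 29.6
grip_force: 50.4
```

```bash
python3 - <<'E'
from h import *
s=snap('wrist','w7'); q=r.sense(); print({k:v for k,v in q.items() if k not in('qd','joint_efforts')})
m=R.from_euler('xyz',q['tcp_rot'],degrees=True).as_matrix(); print(m[:,2]*184+q['tool_pos'],m)
E
```

```text
{'time': 13.3167, 'joint_pos': array([ 36.3183678 ,  -6.01202848, 110.71545586, -24.98090042,
        47.68920387,  45.44680491]), 'tool_pos': array([553.47759587, 337.51771856, 204.29418776]), 'tcp_rot': array([ 1.45007577e+02, -1.36111188e-02,  9.33023263e+01]), 'ft_force': array([-0.63674475,  0.25259105, -1.67637745]), 'wrist_torque': array([-0.03187225,  0.46356633,  0.02784275]), 'grip_force': 50.365617871284485, 'finger_gap': 29.519975140459618}
[658.81845013 343.63179385  53.55626119] [[-5.76045588e-02  8.17875387e-01  5.72504643e-01]
 [ 9.98339450e-01  4.70552560e-02  3.32286701e-02]
 [ 2.37558836e-04  5.73468093e-01 -8.19227862e-01]]
```

View pics/w7.png

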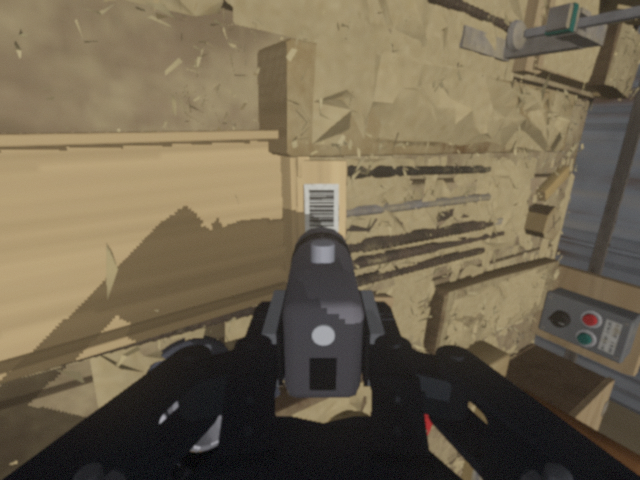

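The label is centred under the beam. I hold a little longer, then move to view the blanks.

Call:
step_arm --targets '[[[0,0,0,0,0,0],[0,0,0,0,0,0],[0,0,0,0,0,0],[0,0,0,0,0,0],[0,0,0,0,0,0],[0,0,0,0,0,0],[0,0,0,0,0,0],[0,0,0,0,0,0]]]'

```text
time: 13.98
tool_pos: [553.5, 337.5, 204.3]
tcp_rot: [145.0, -0.0, 93.3]
ft_force: [0.7, 0.2, -2.1]
finger_gap: 29.7
grip_force: 50.4
```

Call:
step_arm --targets '[[[-5,0,15,0,0.07,0],[-10,0,35,-0.005,0.17,-0.004],[-15,-8,55,-0.01,0.27,-0.006],[-20,-25,75,-0.015,0.37,-0.008],[-20,-55,95,-0.02,0.47,-0.01],[-20,-90,112,-0.025,0.56,-0.015],[-20,-125,126,-0.03,0.61,-0.017],[-20,-160,126,-0.03,0.61,-0.017],[-20,-197,126,-0.03,0.61,-0.017],[-20,-235,126,-0.03,0.61,-0.017],[-20,-274,126,-0.03,0.61,-0.017],[-20,-314,126,-0.03,0.61,-0.017]]]'

```text
time: 14.98
tool_pos: [533.4, 21.8, 330.5]
tcp_rot: [179.9, 0.0, 92.3]
ft_force: [0.8, -0.9, -1.3]
finger_gap: 29.3
grip_force: 50.5
```

Call:
step_arm --targets '[[[-5,-38,0,0,0,-0.08],[-10,-76,0,0,0,-0.16],[-15,-114,0,0,0,-0.25],[-20,-152,0,0,0,-0.34],[-25,-190,0,0,0,-0.43],[-32,-225,0,0,0,-0.52],[-38,-255,0,0,0,-0.6],[-38,-270,0,0,0,-0.634],[-38,-274,0,0,0,-0.634],[-38,-274,0,0,0,-0.634],[-38,-274,0,0,0,-0.634]]]'

```text
time: 15.9
tool_pos: [495.8, -249.7, 330.2]
tcp_rot: [-180.0, -0.0, 56.1]
ft_force: [-0.2, 0.1, -2.1]
finger_gap: 29.8
grip_force: 50.4
```

```bash
cat > lab.py <<'E'
from h import *
import sys
def lab(s,p,z,rad=35):
    u,v=proj(s,p).astype(int)
    k=[x for x in white(s,max(u-rad,0),min(u+rad,640),max(v-rad,0),min(v+rad,480)) if x[0]>300]
    for a,rc in k[:2]:
        w=[onz(s,*c,z) for c in cv2.boxPoints(rc)]; e=[(w[1]+w[2]-w[0]-w[3])/2,(w[2]+w[3]-w[1]-w[0])/2]
        L=max(e,key=np.linalg.norm); W=min(e,key=np.linalg.norm)
        print('  area',a,'c',np.mean(w,0).round(1),'yaw',round(np.degrees(np.arctan2(L[1],L[0]))%180,1),np.linalg.norm(L).round(1),np.linalg.norm(W).round(1),'px',np.round(rc[0]))
E
python3 - <<'E'
from lab import *
s=snap('wrist','w8'); q=r.sense(); print(q['tcp_rot'],q['tool_pos'])
for n,p in dict(a=(526,-115,34),b=(543,-211,52),e=(537,-313.5,36)).items(): print(n); lab(s,p,p[2])
E
```

```text
[-1.79988484e+02 -2.83703696e-02  5.61036006e+01] [ 495.93865554 -249.27455996  330.29010319]
a
  area 998.5 c [ 525.2 -116.3   34. ] yaw 55.3 43.3 26.3 px [275.  76.]
b
  area 959.0 c [ 541.7 -213.    52. ] yaw 59.4 44.7 26.8 px [338. 145.]
e
  area 791.0 c [ 535.9 -315.3   36. ] yaw 26.6 46.8 28.2 px [379. 219.]
```

View pics/w8.png

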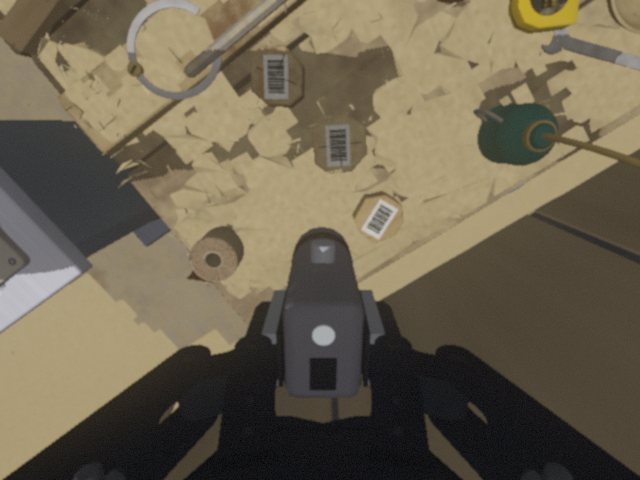

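Wrist and top estimates agree within 2 mm. Now I scan blank a.

Call:
step_arm --targets '[[[5,30,0,0,0,0],[10,65,-10,0,0,0],[17,95,-30,0,0,0],[25,120,-55,0,0,0],[30,133,-80,0,0,0],[30,135,-100,0,0,0],[30,135,-110,0,0,0],[30,135,-112,0,0,0],[30,135,-112,0,0,0],[30,135,-112,0,0,0],[30,135,-112,0,0,0],[30,135,-112,0,0,0]]]'

```text
time: 16.95
tool_pos: [526.3, -116.2, 220.0]
tcp_rot: [179.9, -0.0, 55.9]
ft_force: [1.2, 0.4, -1.7]
finger_gap: 29.3
grip_force: 50.4
```

```bash
cat > chk.py <<'E'
from lab import *
s=snap('wrist','c'+sys.argv[1]); q=r.sense(); m=R.from_euler('xyz',q['tcp_rot'],degrees=True).as_matrix()
print('spot',(m[:,2]*184+q['tool_pos']).round(1),'yaw',q['tcp_rot'],q['finger_gap'])
for n,p in dict(a=(526,-115,34),b=(543,-212,52),e=(536.5,-314.5,36)).items(): print(n,proj(s,p).round()); lab(s,p,p[2],60)
E
python3 chk.py a
```

```text
spot [ 526.5 -116.3   35.7] yaw [ 1.79877297e+02 -3.58268598e-02  5.59260958e+01] 29.27441273549003
a [320. 215.]
  area 318.5 c [ 528.4 -112.5   34. ] yaw 55.8 33.1 26.0 px [320. 211.]
b [395. 295.]
  area 1102.5 c [ 542.  -212.9   52. ] yaw 59.6 44.8 28.3 px [394. 296.]
e [437. 365.]
```

Call:
step_arm --targets '[[[0,0,0,0,0,0],[0,0,0,0,0,0],[0,0,0,0,0,0],[0,0,0,0,0,0],[0,0,0,0,0,0],[0,0,0,0,0,0],[0,0,0,0,0,0],[0,0,0,0,0,0],[0,0,0,0,0,0],[0,0,0,0,0,0],[0,0,0,0,0,0],[0,0,0,0,0,0]]]'

```text
time: 18.0
tool_pos: [525.5, -115.5, 218.3]
tcp_rot: [-180.0, 0.0, 56.0]
ft_force: [-0.5, -0.6, -1.8]
finger_gap: 29.5
grip_force: 50.4
```

Call:
step_arm --targets '[[[0,0,0,0,0,0],[0,0,0,0,0,0],[0,0,0,0,0,0],[0,0,0,0,0,0]]]'

```text
time: 18.33
tool_pos: [525.5, -115.5, 218.3]
tcp_rot: [-180.0, -0.0, 56.0]
ft_force: [-0.2, -0.1, -1.2]
finger_gap: 29.4
grip_force: 50.4
```

```bash
python3 chk.py a2
```

```text
spot [ 525.5 -115.5   34.3] yaw [-1.79997072e+02  4.98844581e-04  5.59650585e+01] 29.44055309547336
a [322. 215.]
  area 326.0 c [ 528.8 -111.7   34. ] yaw 55.9 31.9 24.9 px [322. 210.]
b [397. 296.]
  area 1123.0 c [ 542.1 -212.9   52. ] yaw 59.7 44.6 28.2 px [396. 297.]
e [439. 366.]
```

Call:
step_arm --targets '[[[0,0,10,0,0,0],[0,-10,18,0,0,0.01],[4,-30,18,0,0,0.03],[8,-52,18,0,0,0.05],[12,-75,18,0,0,0.063],[16,-92,18,0,0,0.063],[16.5,-97,18,0,0,0.063],[16.5,-97,18,0,0,0.063],[16.5,-97,18,0,0,0.063],[16.5,-97,18,0,0,0.063],[16.5,-97,18,0,0,0.063],[16.5,-97,18,0,0,0.063]]]'

```text
time: 19.38
tool_pos: [542.0, -211.6, 236.4]
tcp_rot: [-180.0, -0.0, 59.6]
ft_force: [1.0, 0.8, -1.7]
finger_gap: 29.7
grip_force: 50.4
```

Call:
step_arm --targets '[[[0,0,0,0,0,0],[0,0,0,0,0,0],[0,0,0,0,0,0],[0,0,0,0,0,0],[0,0,0,0,0,0],[0,0,0,0,0,0],[0,0,0,0,0,0],[0,0,0,0,0,0],[0,0,0,0,0,0],[0,0,0,0,0,0],[0,0,0,0,0,0],[0,0,0,0,0,0]]]'

```text
time: 20.38
tool_pos: [542.0, -212.5, 236.3]
tcp_rot: [180.0, -0.0, 59.6]
ft_force: [-0.3, -0.1, -2.1]
finger_gap: 29.7
grip_force: 50.4
```

Call:
step_arm --targets '[[[0,0,0,0,0,0],[0,0,0,0,0,0],[0,0,0,0,0,0],[0,0,0,0,0,0]]]'

```text
time: 20.72
tool_pos: [542.0, -212.5, 236.3]
tcp_rot: [180.0, -0.0, 59.6]
ft_force: [0.8, 0.2, -0.5]
finger_gap: 29.6
grip_force: 50.4
```

```bash
python3 chk.py b
```

```text
spot [ 542.  -212.5   52.3] yaw [1.79998966e+02 7.51716524e-04 5.95760905e+01] 29.36256163056243
a [249. 127.]
  area 1486.5 c [ 525.3 -116.3   34. ] yaw 54.3 45.0 26.4 px [249. 128.]
b [322. 215.]
  area 479.0 c [ 543.7 -208.9   52. ] yaw 59.5 33.8 26.7 px [321. 212.]
e [368. 299.]
  area 385.0 c [ 475.6 -328.4   36. ] yaw 149.6 25.3 24.4 px [323. 335.]
  area 373.0 c [ 548.3 -309.    36. ] yaw 112.3 28.1 19.4 px [375. 289.]
```

Call:
step_arm --targets '[[[0,-10,0,0,0,-0.09],[-1,-28,0,0,0,-0.2],[-2,-48,-2,0,0,-0.31],[-3,-68,-6,0,0,-0.42],[-4,-88,-12,0,0,-0.53],[-5.7,-100,-16,0,0,-0.577],[-5.7,-102,-16,0,0,-0.577],[-5.7,-102,-16,0,0,-0.577],[-5.7,-102,-16,0,0,-0.577],[-5.7,-102,-16,0,0,-0.577],[-5.7,-102,-16,0,0,-0.577],[-5.7,-102,-16,0,0,-0.577]]]'

```text
time: 21.77
tool_pos: [536.7, -313.8, 220.8]
tcp_rot: [180.0, -0.0, 26.6]
ft_force: [0.1, 0.7, -1.4]
finger_gap: 29.6
grip_force: 50.5
```

Call:
step_arm --targets '[[[0,0,0,0,0,0],[0,0,0,0,0,0],[0,0,0,0,0,0],[0,0,0,0,0,0],[0,0,0,0,0,0],[0,0,0,0,0,0],[0,0,0,0,0,0],[0,0,0,0,0,0],[0,0,0,0,0,0],[0,0,0,0,0,0],[0,0,0,0,0,0],[0,0,0,0,0,0]]]'

```text
time: 22.77
tool_pos: [536.3, -314.5, 220.3]
tcp_rot: [-180.0, 0.0, 26.5]
ft_force: [-0.0, -0.1, -2.6]
finger_gap: 29.5
grip_force: 50.5
```

```bash
python3 chk.py e; python3 - <<'E'
from h import *
a=np.hstack([cv2.imread(f'pics/c{k}.png')[100:360,200:500] for k in ('a2','b','e')]); cv2.imwrite('pics/abe.png',cv2.resize(a,(800,231)))
E
```

```text
spot [ 536.3 -314.5   36.3] yaw [-1.79998017e+02 -6.17222699e-04  2.65167231e+01] 29.54064282711069
a [100. 123.]
  area 1741.0 c [ 525.1 -115.8   34. ] yaw 53.3 44.5 28.4 px [100. 124.]
b [211. 160.]
  area 1738.0 c [ 541.6 -213.1   52. ] yaw 60.1 44.8 26.5 px [211. 161.]
e [321. 217.]
  area 998.0 c [ 540.8 -312.8   36. ] yaw 26.4 33.8 27.6 px [322. 212.]
```

Call:
step_arm --targets '[[[0,0,0,0,0,0],[0,0,0,0,0,0],[0,0,0,0,0,0],[0,0,0,0,0,0]]]'

```text
time: 23.15
tool_pos: [536.3, -314.5, 220.3]
tcp_rot: [180.0, -0.0, 26.5]
ft_force: [-0.4, 0.6, -1.9]
finger_gap: 29.7
grip_force: 50.5
```

View pics/abe.png

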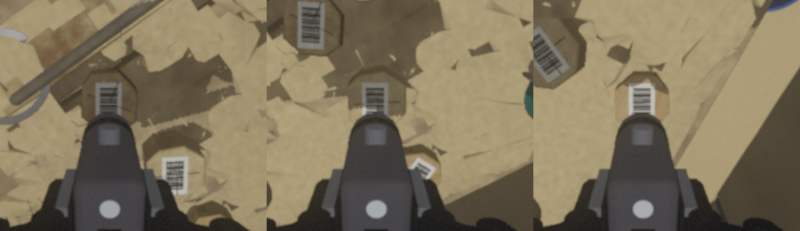

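All three labels were centred under the nose. Now I return the scanner to the holster.

Call:
step_arm --targets '[[[0,10,20,0,0,0],[0,40,42,0,0,0],[0,80,42,0,0,0],[0,120,42,0,0,0],[0,160,42,0,0,-0.02],[0,200,42,0,0,-0.04],[0,240,42,0,0,-0.06],[0,280,42,0,0,-0.08],[3,320,42,0,0,-0.1],[7,360,42,0,0,-0.113],[10,400,42,0,0,-0.113],[12,435,42,0,0,-0.113]]]'

```text
time: 24.15
tool_pos: [548.1, 123.1, 262.6]
tcp_rot: [-180.0, -0.0, 20.1]
ft_force: [-0.1, -0.6, -1.5]
finger_gap: 29.6
grip_force: 50.4
```

Call:
step_arm --targets '[[[1.3,25,0,0,0,0],[1.3,48,0,0,0,0],[1.3,60,0,0,0,0],[1.3,66,0,0,0,0],[1.3,66,0,0,0,0],[1.3,66,0,0,0,0],[1.3,66,0,0,0,0]]]'

```text
time: 24.73
tool_pos: [549.8, 185.2, 262.3]
tcp_rot: [180.0, 0.0, 20.0]
ft_force: [0.7, -0.6, -1.1]
finger_gap: 29.2
grip_force: 50.4
```

```bash
python3 - <<'E'
from h import *
s=snap('wrist','w9'); q=r.sense(); print(q['tcp_rot'],q['tool_pos'],q['finger_gap'],q['ft_force'])
cv2.imwrite('pics/w9c.png',cv2.resize(s['img'][150:420,200:450],None,fx=2,fy=2))
E
```

```text
[1.79976614e+02 3.27021082e-03 1.99510036e+01] [549.83371248 185.11850118 262.36020342] 29.552681413211445 [ 0.35821256  0.64058679 -1.44330725]
```

View pics/w9c.png

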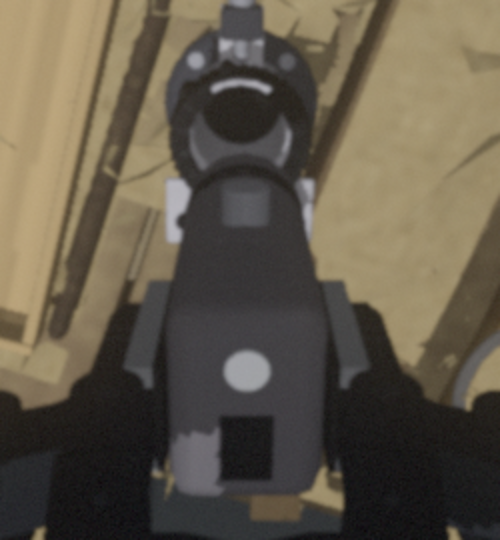

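The pin gaps line up, so I lower it.

Call:
step_arm --targets '[[[0,0,0,0,0,0],[0,0,0,0,0,0],[0,0.3,-20,0,0,0],[0,0.3,-40,0,0,0],[0,0.3,-55,0,0,0],[0,0.3,-70,0,0,0],[0,0.3,-80,0,0,0]]]'

```text
time: 25.37
tool_pos: [548.9, 186.1, 180.5]
tcp_rot: [-180.0, 0.1, 20.0]
ft_force: [-0.3, 0.5, -2.1]
finger_gap: 29.5
grip_force: 50.6
```

Call:
step_arm --targets '[[[0,0,-8,0,0,0],[0,0,-16,0,0,0],[0,0,-24,0,0,0],[0,0,-32,0,0,0],[0,0,-40,0,0,0],[0,0,-47,0,0,0],[0,0,-53,0,0,0],[0,0,-58,0,0,0],[0,0,-62,0,0,0],[0,0,-65,0,0,0],[0,0,-66,0,0,0],[0,0,-66,0,0,0]]]'

```text
time: 26.37
tool_pos: [549.7, 186.8, 116.4]
tcp_rot: [180.0, -0.0, 20.0]
ft_force: [-0.4, 0.7, -1.8]
finger_gap: 29.1
grip_force: 50.5
```

```bash
python3 - <<'E'
from h import *
q=r.sense(); print(q['tcp_rot'],q['tool_pos'],q['finger_gap'],q['ft_force'],q['wrist_torque'])
E
```

```text
[ 1.79998656e+02 -8.58698802e-03  2.00451783e+01] [549.69030181 186.84521253 116.39966291] 29.14758613216214 [-0.44769157  0.69513164 -1.8100552 ] [-0.04715889 -0.01552645 -0.00554761]
```

Call:
step_arm --targets '[[[0,0,-1,0,0,0],[0,0,-2,0,0,0],[0,0,-2,0,0,0],[0,0,-2,0,0,0]]]'

```text
time: 26.7
tool_pos: [550.3, 187.1, 116.1]
tcp_rot: [180.0, -0.1, 20.0]
ft_force: [-3.9, -1.0, 7.6]
finger_gap: 29.5
grip_force: 51.9
```

Call:
step_arm --targets '[[[0,0,0,0,0,0],[0,0,0,0,0,0],[0,0,0,0,0,0],[0,0,0,0,0,0],[0,0,0,0,0,0],[0,0,0,0,0,0],[0,0,0,0,0,0],[0,0,4,0,0,0],[0,0,8,0,0,0],[0,0,8,0,0,0.1]]]' --fingers -1

```text
time: 27.53
tool_pos: [550.3, 187.0, 123.7]
tcp_rot: [180.0, -0.1, 25.7]
ft_force: [-1.0, 0.0, 0.3]
finger_gap: 85.6
grip_force: 0.0
```

Call:
step_arm --targets '[[[0,0,0,0,0,0.1],[0,0,0,0,0,0.2],[0,0,0,0,0,0.3],[0,0,0,0,0,0.4],[0,0,-8,0,0,0.424],[0,0,-16,0,0,0.424],[0,0,-24,0,0,0.424],[0,0,-30,0,0,0.424],[0,0,-34,0,0,0.424],[0,0,-34,0,0,0.424],[0,0,-34,0,0,0.424],[0,0,-34,0,0,0.424]]]'

```text
time: 28.53
tool_pos: [549.8, 186.9, 88.6]
tcp_rot: [180.0, -0.0, 50.0]
ft_force: [-0.0, 0.1, 1.0]
finger_gap: 85.5
grip_force: 0.0
```

```bash
python3 - <<'E'
from h import *
q=r.sense(); print(q['tcp_rot'],q['tool_pos'],q['finger_gap'],q['ft_force'],q['wrist_torque'])
s=snap('wrist','w10')
cv2.imwrite('pics/w10c.png',cv2.resize(s['img'][180:450,170:480],None,fx=1.5,fy=1.5))
E
```

```text
[ 1.79986616e+02 -2.07146099e-02  5.00419630e+01] [549.84422959 186.87667176  88.56901974] 85.52594507599522 [-0.00285819  0.14855474  0.98512671] [-0.08513159  0.03736855  0.0039273 ]
```

View pics/w10c.png

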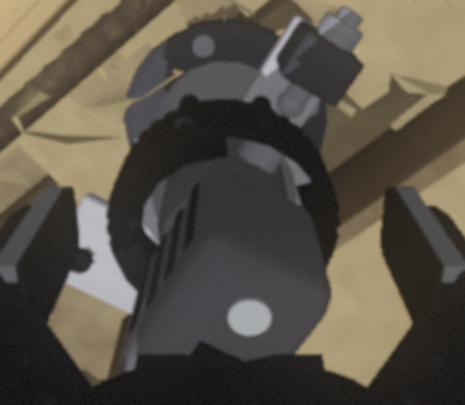

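The scanner is seated (7.6 N on the press-down) and the fingers straddle the ring. My count says I have now viewed 15 pictures, one over the limit of 14. From here I check by numbers only. Next I grip the ring and turn it back.

Call:
step_arm --targets '[[[0,0,0,0,0,0],[0,0,0,0,0,0],[0,0,0,0,0,0],[0,0,0,0,0,0],[0,0,0,0,0,0],[0,0,0,0,0,0],[0,0,0,0,0,0],[0,0,0,0,0,0]]]' --fingers 0.4 --newtons 60

```text
time: 29.25
tool_pos: [549.0, 188.1, 89.7]
tcp_rot: [-179.9, -0.0, 50.1]
ft_force: [-9.8, 3.5, 11.3]
finger_gap: 59.7
grip_force: 62.8
```

Call:
step_arm --targets '[[[0,0,0,0,0,-0.1],[0,0,0,0,0,-0.2],[0,0,0,0,0,-0.3],[0,0,0,0,0,-0.4],[0,0,0,0,0,-0.5],[0,0,0,0,0,-0.6],[0,0,0,0,0,-0.7],[0,0,0,0,0,-0.8],[0,0,0,0,0,-0.9],[0,0,0,0,0,-0.98],[0,0,0,0,0,-1.05],[0,0,0,0,0,-1.05]]]'

```text
time: 30.25
tool_pos: [549.3, 187.1, 89.7]
tcp_rot: [180.0, 0.0, -10.2]
ft_force: [-7.0, -1.5, 11.6]
finger_gap: 60.3
grip_force: 64.7
```

Call:
step_arm --targets '[[[0,0,0,0,0,-0.02],[0,0,0,0,0,-0.04],[0,0,0,0,0,-0.05],[0,0,0,0,0,-0.05]]]'

```text
time: 30.58
tool_pos: [550.8, 186.6, 89.7]
tcp_rot: [-180.0, -0.2, -13.0]
ft_force: [0.7, -2.0, 6.4]
finger_gap: 60.1
grip_force: 70.4
```

```bash
python3 - <<'E'
from h import *
q=r.sense(); print(q['tcp_rot'],q['tool_pos'],q['finger_gap'],q['ft_force'],q['wrist_torque'])
E
```

```text
[-1.79976497e+02 -1.60562585e-01 -1.29880750e+01] [550.84744077 186.61928904  89.70397676] 60.134441484339916 [ 0.67755441 -2.01840684  6.44310454] [-0.7477398  -0.21481424  0.31289483]
```

Call:
step_arm --targets '[[[0,0,0,0,0,0],[0,0,0,0,0,0],[0,0,0,0,0,0],[0,0,0,0,0,0],[0,0,0,0,0,0],[0,0,0,0,0,0],[0,0,25,0,0,0],[0,0,60,0,0,0],[0,0,95,0,0,0],[0,0,130,0,0,0.1],[-10,-2,160,0,0,0.2],[-20,-4,190,0,0,0.3]]]' --fingers -1

```text
time: 31.58
tool_pos: [529.5, 182.8, 280.2]
tcp_rot: [-180.0, -0.0, 4.5]
ft_force: [0.3, -1.5, -0.7]
finger_gap: 85.2
grip_force: 0.0
```

Call:
step_arm --targets '[[[-7,-2,12,0,0,0.1],[-14.5,-3.6,23,0,0,0.2],[-14.5,-3.6,23,0,0,0.3],[-14.5,-3.6,23,0,0,0.3],[-14.5,-3.6,23,0,0,0.3],[-14.5,-3.6,23,0,0,0.3]]]'

```text
time: 32.08
tool_pos: [514.9, 179.1, 300.5]
tcp_rot: [-180.0, 0.1, 21.2]
ft_force: [-0.8, 0.5, -0.7]
finger_gap: 85.3
grip_force: 0.0
```

```bash
python3 - <<'E'
from h import *
s=snap('wrist','w11'); q=r.sense(); print(q['tcp_rot'],q['tool_pos'],q['ft_force'],s['attitude'])
a=cv2.imread('pics/w1.png'); g=lambda i:cv2.cvtColor(i,6)[120:235,280:375]
sh,_=cv2.phaseCorrelate(np.float32(g(a)),np.float32(g(s['img']))); print('shift',sh)
d=cv2.absdiff(g(a),cv2.warpAffine(g(s['img']),np.float32([[1,0,-sh[0]],[0,1,-sh[1]]]),(95,115)))
print('diff mean',d[5:-5,5:-5].mean(),'max',d[5:-5,5:-5].max(), 'plate',d[75:112,8:85].mean(), d[75:112,8:85].max())
np.set_printoptions(linewidth=250); print(g(s['img'])[76:108:2,10:82:2])
E
```

```text
[-1.79988125e+02  8.37825817e-02  2.12558519e+01] [514.886108   179.12980115 300.39799049] [-0.67615129  0.41085388  0.08661981] [-1.81695609e+01 -1.54314300e-02 -6.87808338e+01]
shift (0.3751608674576943, 0.25413852480236443)
diff mean 2.5295238095238095 max 28 plate 2.3759213759213758 22
[[138 156 166 164 161 161 145  85  50  47  61  95 107 110 113 107  82  57  58  58  55  57  92 105 103  99  86  66  52  49  72 113 133 119  99  76]
 [137 157 169 171 170 171 169 143  66  48  62  93 104 112 112 112 107 102 100 101  98  96 101 103 103  99  83  66  56  77 127 159 162 161 158 128]
 [141 156 166 169 170 167 166 117  48  49  58  87 102 107 106 107 108 105 107 107 105 107 106 104 105  96  83  69 111 152 164 165 165 165 164 128]
 [143 158 167 171 168 167 153  70  48  58  48  69  86  91  95  94  96 100  98 100 102 100  99  96  97  95 106 122 149 164 164 163 164 164 161 121]
 [141 160 170 169 169 166 117  48  86 132  81  54 112 114  84  69  65  69  65  69  71  74  76  82 117 129 150 162 164 165 163 162 162 163 161 116]
 [138 157 170 171 170 140  64  65 136 151  78  90 157 164 158 137 122 117 
[... 843 characters left out ...]
50 171 171 170 170 170 171 171 170 170 169 168 169 169 168 169 169 169 167 166 168 158 102  57 123 165 155 140]
 [127 158 172 170 164 147 130 151 167 170 171 170 170 169 169 168 167 169 169 169 167 168 167 168 168 168 167 168 167 166 137  70 117 163 155 141]
 [125 157 170 171 172 171 168 170 169 170 170 167 168 167 167 167 166 167 166 167 165 165 166 166 164 167 164 165 166 164 158 136 156 163 154 138]
 [124 151 169 167 167 168 168 167 169 168 168 168 167 167 167 167 166 166 167 167 166 165 164 164 164 165 164 166 165 163 164 161 162 163 147 140]
 [122 130 136 138 138 139 139 139 143 142 140 143 149 149 152 155 157 159 158 159 157 156 159 160 159 158 158 159 159 158 161 161 161 162 141 137]]
```

The picture matches the initial locked state (mean difference 2.5 grey levels), so the ring is locked. Next I move over the blanks and re-measure them, the tray and the hoop near blank a.

Call:
step_arm --targets '[[[-3,-36,0,0,0,0.06],[-6,-74,0,0,0,0.12],[-9,-112,0,0,0,0.18],[-12,-150,0,0,0,0.25],[-15,-188,0,0,0,0.32],[-18,-226,0,0,0,0.39],[-22,-264,0,0,0,0.46],[-26,-300,0,0,0,0.53],[-30,-335,0,0,0,0.606],[-35,-360,0,0,0,0.606],[-35,-369,0,0,0,0.606],[-35,-369,0,0,0,0.606]]]'

```text
time: 33.13
tool_pos: [479.6, -191.7, 300.5]
tcp_rot: [-179.9, 0.0, 55.8]
ft_force: [0.3, 0.8, -0.3]
finger_gap: 85.4
grip_force: 0.0
```

Call:
step_arm --targets '[[[0,0,0,0,0,0],[0,0,0,0,0,0],[0,0,0,0,0,0]]]'

```text
time: 33.38
tool_pos: [480.5, -188.4, 301.2]
tcp_rot: [-180.0, -0.0, 56.2]
ft_force: [0.6, -0.0, -0.2]
finger_gap: 85.4
grip_force: 0.0
```

```bash
python3 chk.py f; python3 - <<'E'
from h import *
t=snap('top','t12')
print('tray from wrist w1-like pose')
w=dict(mtx=np.array([[351.005,0,322.735],[0,351.005,238.301],[0,0,1.]]),eye=[589.5256,206.7065,421.0155],attitude=[-18.16375,-0.0475,-68.6335])
for u,v in [(132,5),(285,40),(101,248),(228,277)]: print(onz(w,u,v,39).round(1))
# tray by edges in current top picture
g=cv2.cvtColor(t['img'],6); e=cv2.Canny(g[190:370,110:220],40,120)
for l in cv2.HoughLinesP(e,1,np.pi/360,35,minLineLength=45,maxLineGap=8)[:,0]:
    a=onz(t,l[0]+110,l[1]+190,39);b=onz(t,l[2]+110,l[3]+190,39); print(l+[110,190,110,190],a[:2].round(0),b[:2].round(0),'yaw',round(np.degrees(np.arctan2(b[1]-a[1],b[0]-a[0]))%180,1))
c=cv2.imread('pics/top0.png')[280:340,310:370].astype(int); m=(c.max(2)-c.min(2)<0.2*c.max(2))&(c.max(2)>90)
P=np.argwhere(m); Q=np.array([onz(t,u+310,v+280,5)[:2] for v,u in P]); print('hoop',len(Q),Q.min(0),Q.max(0))
E
```

```text
spot [ 480.5 -188.4  117.3] yaw [-1.79996462e+02 -1.39433740e-02  5.62273643e+01] 85.36060690302445
a [319. 116.]
  area 1004.0 c [ 525.2 -116.6   34. ] yaw 56.0 42.5 25.1 px [319. 117.]
  area 316.0 c [523.8 -56.3  34. ] yaw 179.8 43.8 11.1 px [284.  66.]
b [383. 187.]
  area 961.5 c [ 541.  -213.8   52. ] yaw 59.2 44.8 26.5 px [382. 189.]
e [421. 260.]
  area 805.5 c [ 535.9 -315.4   36. ] yaw 26.5 47.4 28.3 px [421. 260.]
tray from wrist w1-like pose
[622.6 411.8  39. ]
[647.4 268.2  39. ]
[368.7 395.   39. ]
[386.9 248.   39. ]
[196 205 199 361] [669. 271.] [346. 251.] yaw 3.6
[205 283 208 202] [504. 245.] [676. 246.] yaw 0.3
[126 348 126 224] [370. 400.] [627. 417.] yaw 3.6
[129 348 129 227] [370. 394.] [620. 410.] yaw 3.6
[201 362 201 263] [344. 246.] [546. 255.] yaw 2.5
[213 235 215 190] [605. 232.] [702. 232.] yaw 179.8
[130 345 209 341] [376. 393.] [386. 232.] yaw 93.5
[128 348 208 344] [370. 396.] [380. 234.] yaw 93.4
[133 242 134 330] [589. 400.] [407. 386.] yaw 4.1
[212 289 212 236] [492. 230.] [603. 234.] yaw 2.3
[110 225 195 219] [624. 450.] [639. 272.] yaw 94.8
[136 362 208 362] [343. 378.] [344. 232.] yaw 90.6
[133 340 196 337] [387. 387.] [394. 259.] yaw 93.3
[114 197 187 198] [684. 446.] [684. 291.] yaw 89.9
[124 221 194 218] [633. 421.] [641. 274.] yaw 93.2
[134 283 135 199] [503. 392.] [681. 401.] yaw 2.8
[122 211 173 214] [654. 427.] [649. 319.] yaw 87.3
hoop 116 [399.46011694 -75.61060192] [498.38412129  14.03199334]
```

The tray centre is at about (509,334) with yaw 3.6°. The blanks have not moved. Next I pick up a with a limited opening, which keeps clear of the batten and hoop.

Call:
step_arm --targets '[[[15,25,-30,0,0,0],[30,50,-60,0,0,0],[45.4,74,-90,0,0,0],[45.4,74,-120,0,0,0],[45.4,74,-150,0,0,0],[45.4,74,-180,0,0,0],[45.4,74,-200,0,0,0],[45.4,74,-220,0,0,0],[45.4,74,-240,0,0,0],[45.4,74,-255,0,0,0],[45.4,74,-268,0,0,0],[45.4,74,-273,0,0,0]]]' --fingers -0.7

```text
time: 34.48
tool_pos: [524.3, -114.8, 26.2]
tcp_rot: [-179.8, 0.0, 56.2]
ft_force: [-0.0, 0.5, -0.1]
finger_gap: 72.7
grip_force: 0.0
```

Call:
step_arm --targets '[[[0,0,0,0,0,0],[0,0,0,0,0,0]]]'

```text
time: 34.65
tool_pos: [525.9, -115.6, 28.8]
tcp_rot: [180.0, -0.0, 56.2]
ft_force: [0.8, 1.0, 0.6]
finger_gap: 72.4
grip_force: 0.0
```

Call:
step_arm --targets '[[[0,0,0,0,0,0],[0,0,0,0,0,0],[0,0,0,0,0,0],[0,0,0,0,0,0],[0,0,0,0,0,0],[0,0,0,0,0,0]]]' --fingers 0.3 --newtons 40

```text
time: 35.15
tool_pos: [526.9, -116.2, 30.0]
tcp_rot: [179.8, -0.1, 56.1]
ft_force: [0.9, 0.4, 6.9]
finger_gap: 55.7
grip_force: 43.0
```

```bash
python3 - <<'E'
from h import *
q=r.sense(); print(q['tcp_rot'],q['tool_pos'],q['finger_gap'],q['ft_force'],q['wrist_torque'],q['grip_force'])
E
```

```text
[ 1.79829808e+02 -5.44470075e-02  5.61328005e+01] [ 526.9218729  -116.2470848    30.00326364] 55.724746652443045 [0.93867861 0.35614216 6.86216606] [0.10310507 0.11670362 0.00751592] 42.99650897271931
```

Call:
step_arm --targets '[[[0,0,10,0,0,0],[0,0,35,0,0,0],[0,0,75,0,0,0],[2,10,115,0,0,0],[5,30,150,0,0,-0.08],[10,60,175,0,0,-0.17],[15,97,192,0,0,-0.26],[20,137,192,0,0,-0.35],[25,177,192,0,0,-0.44],[30,217,192,0,0,-0.53],[36,257,192,0,0,-0.62],[41,297,192,0,0,-0.71]]]'

```text
time: 36.15
tool_pos: [566.2, 183.1, 221.2]
tcp_rot: [180.0, -0.0, 15.2]
ft_force: [0.4, -1.3, -0.5]
finger_gap: 56.0
grip_force: 42.5
```

Call:
step_arm --targets '[[[5,40,0,0,0,-0.08],[11,80,0,0,0,-0.16],[17,118,0,0,0,-0.205],[22,148,0,0,0,-0.205],[22.5,158,-25,0,0,-0.205],[22.5,158,-55,0,0,-0.205],[22.5,158,-85,0,0,-0.205],[22.5,158,-110,0,0,-0.205],[22.5,158,-125,0,0,-0.205],[22.5,158,-130,0,0,-0.205],[22.5,158,-130,0,0,-0.205],[22.5,158,-130,0,0,-0.205]]]'

```text
time: 37.15
tool_pos: [589.8, 339.4, 92.0]
tcp_rot: [-180.0, -0.1, 3.7]
ft_force: [1.2, 0.6, 0.3]
finger_gap: 56.1
grip_force: 42.6
```

```bash
python3 - <<'E'
from h import *
q=r.sense(); print(q['tcp_rot'],q['tool_pos'],q['finger_gap'],q['ft_force'],q['grip_force'])
s=snap('wrist','w13')
# where are tray inner edges? project predicted inner corners/rim and sample edge offsets
T=R.from_euler('z',3.6,degrees=True).as_matrix(); g=cv2.GaussianBlur(cv2.cvtColor(s['img'],6),(3,3),0).astype(int)
for nm,pts,d in [('far',[(135,y,19) for y in (-60,-40,40,60)],(1,0,0)),('left',[(x,75,19) for x in (60,80,100,120)],(0,1,0)),('right',[(x,-75,19) for x in (60,80,100,120)],(0,1,0))]:
    for p in pts:
        pr=[]
        for o in range(-14,15,2):
            u,v=proj(s,np.array([509,334,20])+T@(np.array(p)+o*np.array(d))).round().astype(int)
            pr.append(int(g[v,u]) if 0<=u<640 and 0<=v<480 else -1)
        print(nm,p,pr)
E
```

```text
[-1.79962179e+02 -9.54272569e-02  3.70040613e+00] [589.81833518 339.4294085   92.00173708] 56.13885008859073 [1.19157368 0.63133242 0.32701833] 42.55093231564388
far (135, -60, 19) [103, 102, 103, 99, 105, 108, 107, 86, 83, 75, 69, 71, 61, 58, 65]
far (135, -40, 19) [99, 100, 99, 97, 104, 105, 106, 107, 90, 89, 89, 91, 90, 87, 87]
far (135, 40, 19) [138, 157, 158, 155, 108, 107, 105, 105, 95, 95, 94, 134, 149, 150, 152]
far (135, 60, 19) [128, 123, 122, 123, 127, 128, 129, 127, 127, 126, 126, 128, 130, 131, 131]
left (60, 75, 19) [87, 73, 78, 121, 164, 163, 149, 134, 134, 135, 136, 135, 133, 136, 138]
left (80, 75, 19) [87, 75, 77, 123, 164, 164, 150, 131, 133, 134, 139, 157, 150, 147, 145]
left (100, 75, 19) [85, 75, 77, 121, 164, 163, 152, 147, 145, 145, 144, 144, 147, 146, 146]
left (120, 75, 19) [127, 126, 127, 128, 130, 133, 135, 125, 97, 142, 142, 142, 140, 139, 138]
right (60, -75, 19) [149, 148, 132, 75, 73, 74, 67, 96, 104, 103, 86, 78, 83, 100, 164]
right (80, -75, 19) [110, 124, 121, 106, 73, 69, 81, 113, 104, 103, 87, 74, 74, 83, 128]
right (100, -75, 19) [150, 90, 69, 71, 71, 85, 135, 118, 104, 103, 92, 74, 73, 83, 104]
right (120, -75, 19) [149, 77, 112, 75, 91, 140, 151, 117, 105, 103, 88, 73, 70, 83, 104]
```

The tray rims lie within 2 mm of the prediction. I lower and release.

Call:
step_arm --targets '[[[0,-1,-10,0,0,0],[0,-1,-20,0,0,0],[0,-1,-28,0,0,0],[0,-1,-34,0,0,0],[0,-1,-38,0,0,0],[0,-1,-41,0,0,0],[0,-1,-41,0,0,0],[0,-1,-41,0,0,0],[0,-1,-41,0,0,0]]]'

```text
time: 37.95
tool_pos: [589.0, 338.2, 50.0]
tcp_rot: [180.0, 0.0, 3.7]
ft_force: [-2.6, -1.4, 5.6]
finger_gap: 55.8
grip_force: 43.3
```

Call:
step_arm --targets '[[[0,0,0,0,0,0],[0,0,0,0,0,0],[0,0,0,0,0,0],[0,0,0,0,0,0],[0,0,0,0,0,0],[0,0,20,0,0,0],[0,0,50,0,0,0],[0,0,85,0,0,0],[0,0,120,0,0,0],[0,0,150,0,0,0],[-5,-20,170,0,0,0.1],[-10,-45,175,0,0,0.2]]]' --fingers -0.65

```text
time: 38.95
tool_pos: [580.8, 295.1, 230.2]
tcp_rot: [-179.9, -0.5, 15.5]
ft_force: [1.7, -0.7, 0.0]
finger_gap: 70.2
grip_force: 0.0
```

Call:
step_arm --targets '[[[-8,-38,0,0,0,0.1],[-16,-76,0,0,0,0.2],[-24,-115,0,0,0,0.3],[-32,-154,0,0,0,0.4],[-40,-193,0,0,0,0.5],[-48,-232,0,0,0,0.6],[-56,-271,0,0,0,0.7],[-64,-310,0,0,0,0.77],[-70,-348,0,0,0,0.77],[-75,-386,0,0,0,0.77],[-80,-424,0,0,0,0.77],[-83,-460,0,0,0,0.77]]]'

```text
time: 39.95
tool_pos: [495.2, -168.8, 224.6]
tcp_rot: [180.0, 0.0, 59.3]
ft_force: [1.1, 0.7, 0.5]
finger_gap: 70.4
grip_force: 0.0
```

Call:
step_arm --targets '[[[0,-39,0,0,0,0],[0,-70,0,0,0,0],[0,-83,0,0,0,0],[0,-83,0,0,0,0],[0,-83,0,0,0,0],[0,-83,0,0,0,0]]]'

```text
time: 40.45
tool_pos: [496.1, -248.6, 224.1]
tcp_rot: [-180.0, -0.0, 59.3]
ft_force: [1.0, -0.7, -0.9]
finger_gap: 70.7
grip_force: 0.0
```

```bash
python3 chk.py g; python3 - <<'E'
from lab import *
t=snap('top','t14'); print('placed'); lab2=[x for x in white(t,115,215,205,350) if x[0]>100]
for a,rc in lab2[:4]: print(a,rc,onz(t,*rc[0],54).round(1))
E
```

```text
spot [ 496.2 -248.3   40.2] yaw [-1.79975539e+02 -2.78320557e-02  5.93632166e+01] 70.2808510510793
a [268.  56.]
b [348. 154.]
  area 1610.5 c [ 542.3 -213.2   52. ] yaw 60.6 42.9 26.0 px [348. 155.]
e [395. 253.]
  area 1272.0 c [ 535.7 -315.4   36. ] yaw 26.7 47.1 27.7 px [394. 253.]
placed
245.0 ((159.0, 210.0), (10.0, 30.0), 90.0) [654.6 343.9  54. ]
244.0 ((159.0, 240.5), (21.0, 12.0), 90.0) [590.3 340.4  54. ]
```

a is placed at (590,340). Next is b.

Call:
step_arm --targets '[[[20,15,-20,0,0,0],[40,30,-40,0,0,0],[46,37,-65,0,0,0],[46,37,-90,0,0,0],[46,37,-110,0,0,0],[46,37,-130,0,0,0],[46,37,-150,0,0,0],[46,37,-168,0,0,0],[46,37,-180,0,0,0],[46,37,-187,0,0,0],[46,37,-189,0,0,0],[46,37,-189,0,0,0]]]' --fingers -0.78

```text
time: 41.55
tool_pos: [542.1, -212.4, 35.4]
tcp_rot: [-180.0, -0.0, 59.3]
ft_force: [0.5, 0.1, -0.4]
finger_gap: 76.0
grip_force: 0.0
```

Call:
step_arm --targets '[[[0,0,0,0,0,0],[0,0,0,0,0,0],[0,0,0,0,0,0],[0,0,0,0,0,0],[0,0,0,0,0,0],[0,0,0,0,0,0],[0,0,0,0,0,0],[0,0,0,0,0,0]]]' --fingers 0.3

```text
time: 42.22
tool_pos: [543.2, -213.4, 37.0]
tcp_rot: [179.8, -0.0, 59.3]
ft_force: [0.8, 1.0, 6.6]
finger_gap: 59.0
grip_force: 43.9
```

```bash
python3 - <<'E'
from h import *
q=r.sense(); print(q['tcp_rot'],q['tool_pos'],q['finger_gap'],q['ft_force'],q['wrist_torque'],q['grip_force'])
E
```

```text
[ 1.79842349e+02 -2.01082801e-02  5.92815363e+01] [ 543.17320567 -213.37532306   36.95993975] 59.01510977753987 [0.76947783 0.95005642 6.64465304] [0.19927079 0.16150172 0.05544634] 43.85018063010648
```

Call:
step_arm --targets '[[[0,0,10,0,0,0],[0,0,35,0,0,0],[0,0,75,0,0,0],[0,10,115,0,0,0],[0,30,150,0,0,-0.08],[0,65,178,0,0,-0.17],[-3,104,187,0,0,-0.26],[-6,144,187,0,0,-0.35],[-9,184,187,0,0,-0.44],[-12,224,187,0,0,-0.53],[-15,264,187,0,0,-0.62],[-18,304,187,0,0,-0.71]]]'

```text
time: 43.22
tool_pos: [523.2, 92.9, 223.0]
tcp_rot: [180.0, -0.0, 18.3]
ft_force: [1.0, -0.1, -1.5]
finger_gap: 58.8
grip_force: 43.5
```

Call:
step_arm --targets '[[[-3,40,0,0,0,-0.09],[-6,80,0,0,0,-0.18],[-9,120,0,0,0,-0.261],[-12,160,0,0,0,-0.261],[-15,200,0,0,0,-0.261],[-15,230,0,0,0,-0.261],[-15,242,-25,0,0,-0.261],[-15,242,-55,0,0,-0.261],[-15,242,-85,0,0,-0.261],[-15,242,-110,0,0,-0.261],[-15,242,-125,0,0,-0.261],[-15,242,-130,0,0,-0.261]]]'

```text
time: 44.22
tool_pos: [506.6, 331.9, 88.7]
tcp_rot: [179.8, 0.3, 3.7]
ft_force: [-1.1, -1.7, -1.4]
finger_gap: 58.9
grip_force: 43.4
```

Call:
step_arm --targets '[[[0,0,-10,0,0,0],[0,0,-20,0,0,0],[0,0,-28,0,0,0],[0,0,-33,0,0,0],[0,0,-36.5,0,0,0],[0,0,-36.5,0,0,0],[0,0,-36.5,0,0,0],[0,0,-36.5,0,0,0]]]'

```text
time: 44.88
tool_pos: [509.5, 333.4, 57.0]
tcp_rot: [-180.0, -0.1, 3.7]
ft_force: [-4.0, -1.2, 5.7]
finger_gap: 58.8
grip_force: 43.9
```

Call:
step_arm --targets '[[[0,0,0,0,0,0],[0,0,0,0,0,0],[0,0,0,0,0,0],[0,0,0,0,0,0],[0,0,0,0,0,0],[0,0,20,0,0,0],[0,0,50,0,0,0],[0,0,85,0,0,0],[0,0,120,0,0,0],[0,0,150,0,0,0],[-5,-20,170,0,0,0.06],[-5,-55,170,0,0,0.12]]]' --fingers -0.75

```text
time: 45.88
tool_pos: [505.8, 281.3, 232.4]
tcp_rot: [-179.8, -0.5, 10.9]
ft_force: [0.4, -0.6, 0.5]
finger_gap: 75.0
grip_force: 0.0
```

Call:
step_arm --targets '[[[-2,-38,0,0,0,0.07],[-4,-76,0,0,0,0.14],[-6,-115,0,0,0,0.21],[-8,-154,0,0,0,0.28],[-8,-193,0,0,0,0.28],[-8,-232,0,0,0,0.28],[-8,-271,0,0,0,0.28],[-8,-310,0,0,0,0.28],[-8,-348,0,0,0,0.28],[-8,-386,0,0,0,0.28],[-8,-424,0,0,0,0.28],[-8,-460,0,0,0,0.28]]]'

```text
time: 46.88
tool_pos: [495.6, -184.0, 226.0]
tcp_rot: [180.0, -0.0, 26.6]
ft_force: [0.3, 0.4, 0.1]
finger_gap: 74.6
grip_force: 0.0
```

Call:
step_arm --targets '[[[0,-39,0,0,0,0],[0,-78,0,0,0,0],[0,-110,0,0,0,0],[0,-122,0,0,0,0],[0,-122,0,0,0,0],[0,-122,0,0,0,0],[0,-122,0,0,0,0]]]'

```text
time: 47.47
tool_pos: [496.1, -302.6, 225.6]
tcp_rot: [-179.9, -0.0, 26.6]
ft_force: [-0.7, -0.1, -0.4]
finger_gap: 74.9
grip_force: 0.0
```

```bash
python3 chk.py h; python3 - <<'E'
from lab import *
t=snap('top','t15'); print('placed')
for a,rc in [x for x in white(t,115,215,205,350) if x[0]>100][:4]: print(a,rc,onz(t,*rc[0],60).round(1))
E
```

```text
spot [ 496.2 -302.3   41.7] yaw [-1.79965012e+02 -1.07634290e-02  2.66468030e+01] 74.61113386933897
a [132.  83.]
b [245. 120.]
e [354. 182.]
  area 1435.5 c [ 535.8 -315.7   36. ] yaw 28.2 43.3 27.4 px [354. 182.]
placed
262.5 ((156.5, 278.0), (22.0, 13.0), 90.0) [512.4 339.5  60. ]
245.5 ((159.0, 210.0), (10.0, 30.0), 90.0) [653.4 342.   60. ]
244.0 ((159.0, 240.5), (21.0, 12.0), 90.0) [589.5 338.6  60. ]
```

b is in the tray. Now e.

Call:
step_arm --targets '[[[15,-4,-20,0,0,0],[30,-8,-45,0,0,0],[40,-11.4,-70,0,0,0],[40,-11.4,-95,0,0,0],[40,-11.4,-120,0,0,0],[40,-11.4,-140,0,0,0],[40,-11.4,-160,0,0,0],[40,-11.4,-177,0,0,0],[40,-11.4,-189,0,0,0],[40,-11.4,-195,0,0,0],[40,-11.4,-197.5,0,0,0],[40,-11.4,-197.5,0,0,0]]]'

```text
time: 48.57
tool_pos: [536.2, -314.8, 28.4]
tcp_rot: [-180.0, -0.0, 26.6]
ft_force: [-0.0, -0.0, -0.0]
finger_gap: 75.1
grip_force: 0.0
```

Call:
step_arm --targets '[[[0,0,0,0,0,0],[0,0,0,0,0,0],[0,0,0,0,0,0],[0,0,0,0,0,0],[0,0,0,0,0,0],[0,0,0,0,0,0],[0,0,0,0,0,0],[0,0,0,0,0,0]]]' --fingers 0.3

```text
time: 49.23
tool_pos: [537.0, -315.9, 30.0]
tcp_rot: [179.9, -0.1, 26.6]
ft_force: [-0.5, 1.1, 6.8]
finger_gap: 54.9
grip_force: 43.3
```

```bash
python3 - <<'E'
from h import *
q=r.sense(); print(q['tcp_rot'],q['tool_pos'],q['finger_gap'],q['ft_force'],q['wrist_torque'],q['grip_force'])
E
```

```text
[ 1.79874912e+02 -8.00229021e-02  2.65659183e+01] [ 537.01820098 -315.86663436   29.97224364] 54.86928628949155 [-0.50127476  1.08413464  6.79255944] [0.36195184 0.13520312 0.05011434] 43.26369234127924
```

Call:
step_arm --targets '[[[0,0,10,0,0,0],[0,0,35,0,0,0],[0,0,75,0,0,0],[0,10,115,0,0,0],[0,35,145,0,0,-0.08],[0,70,170,0,0,-0.17],[-5,108,187,0,0,-0.26],[-12,147,187,0,0,-0.35],[-19,186,187,0,0,-0.4],[-26,225,187,0,0,-0.4],[-33,264,187,0,0,-0.4],[-40,303,187,0,0,-0.4]]]'

```text
time: 50.23
tool_pos: [495.2, -10.6, 216.1]
tcp_rot: [180.0, -0.1, 3.6]
ft_force: [0.4, -0.2, -2.0]
finger_gap: 54.7
grip_force: 42.6
```

Call:
step_arm --targets '[[[-8,39,0,0,0,0],[-16,78,0,0,0,0],[-24,117,0,0,0,0],[-32,156,0,0,0,0],[-40,195,0,0,0,0],[-48,234,0,0,0,0],[-56,273,0,0,0,0],[-63,310,0,0,0,0],[-66,335,-10,0,0,0],[-66,341,-40,0,0,0],[-66,341,-75,0,0,0],[-66,341,-105,0,0,0]]]'

```text
time: 51.23
tool_pos: [429.6, 329.7, 109.6]
tcp_rot: [-180.0, -0.1, 3.8]
ft_force: [-0.2, -0.4, -1.5]
finger_gap: 55.0
grip_force: 42.6
```

Call:
step_arm --targets '[[[0,0,-20,0,0,0],[0,0,-30,0,0,0],[0,0,-30,0,0,0],[0,0,-38,0,0,0],[0,0,-46,0,0,0],[0,0,-53,0,0,0],[0,0,-58,0,0,0],[0,0,-61.5,0,0,0],[0,0,-61.5,0,0,0],[0,0,-61.5,0,0,0],[0,0,-61.5,0,0,0]]]'

```text
time: 52.15
tool_pos: [430.3, 329.0, 49.8]
tcp_rot: [-180.0, -0.0, 3.7]
ft_force: [-3.9, -3.3, 7.4]
finger_gap: 55.0
grip_force: 43.7
```

Call:
step_arm --targets '[[[0,0,0,0,0,0],[0,0,0,0,0,0],[0,0,0,0,0,0],[0,0,0,0,0,0],[0,0,0,0,0,0],[0,0,20,0,0,0],[0,0,50,0,0,0],[0,0,85,0,0,0],[0,0,120,0,0,0],[0,0,155,0,0,0],[0,0,190,0,0,0],[0,-30,210,0,0,0]]]' --fingers -0.75

```text
time: 53.15
tool_pos: [430.8, 302.2, 263.7]
tcp_rot: [-179.7, -0.3, 3.8]
ft_force: [2.3, 0.1, 1.1]
finger_gap: 74.6
grip_force: 0.0
```

Call:
step_arm --targets '[[[0,-38,0,0,0,0],[0,-76,0,0,0,0],[0,-115,0,0,0,0],[0,-154,0,0,0,0],[0,-193,0,0,0,0],[0,-232,0,0,0,0],[0,-271,0,0,0,0],[0,-300,0,0,0,0],[0,-310,0,0,0,0],[0,-310,0,0,0,0],[0,-310,0,0,0,0],[0,-310,0,0,0,0]]]'

```text
time: 54.15
tool_pos: [430.0, -10.2, 258.7]
tcp_rot: [-180.0, 0.0, 3.7]
ft_force: [0.6, 0.3, -0.4]
finger_gap: 74.6
grip_force: 0.0
```

```bash
python3 - <<'E'
from lab import *
q=r.sense(); print(q['tool_pos'],q['ft_force'])
t=snap('top','t16'); d=snap('side','s16'); S=[x for x in white(d,400,500,150,262) if x[0]>60]
for a,rc in S: print('side',a,rc)
for a,rc in [x for x in white(t,115,215,205,350) if x[0]>100][:5]:
    p=min(((tri(t,rc[0],d,k[0])) for _,k in S),key=lambda z:z[1]); print(a,rc,p[0].round(1),round(p[1],1))
z=cv2.imread('pics/top0.png'); df=cv2.absdiff(z,t['img']).max(2); m=cv2.morphologyEx((df>45).astype(np.uint8),cv2.MORPH_OPEN,np.ones((3,3)))
n,l,st,ce=cv2.connectedComponentsWithStats(m); print(st[1:][st[1:,4]>25])
E
```

```text
[430.03936779 -10.16321157 258.7336939 ] [ 0.55882357  0.27996498 -0.35411404]
side 169.5 ((460.4706726074219, 226.38238525390625), (17.947635650634766, 11.884245872497559), 75.96376037597656)
side 143.0 ((454.3000183105469, 195.39999389648438), (16.76007080078125, 11.067971229553223), 71.56504821777344)
side 127.0 ((445.38238525390625, 176.02943420410156), (14.794673919677734, 10.914103507995605), 75.96376037597656)
side 104.5 ((468.0233459472656, 250.87356567382812), (5.115019798278809, 28.007850646972656), 86.42366790771484)
262.5 ((156.5, 278.0), (22.0, 13.0), 90.0) [511.6 334.5  74.2] 0.9
258.0 ((159.5, 318.5), (21.0, 13.0), 90.0) [430.9 329.7  56.3] 0.8
245.0 ((159.0, 240.5), (21.0, 12.0), 90.0) [577.7 309.6 148.8] 1.7
244.0 ((159.0, 210.0), (10.0, 30.0), 90.0) [655.5 344.9  49. ] 1.1
[[ 156  222   27   72  798]
 [ 156  233    7   15   87]
 [ 312  245    8   13   84]
 [ 413  246   10    6   46]
 [ 349  251    3   17   51]
 [ 368  252   12    5   37]
 [ 406  254    8   23   93]
 [ 365  262   14   12   81]
 [ 421  263   12    9   58]
 [ 468  265    6    8   39]
 [ 153  268    8  
[... 262 characters left out ...]
 [ 158  297   23   36  337]
 [ 159  308    5   10   43]
 [ 271  311    7    4   28]
 [ 287  313   36   52  790]
 [ 154  316   10   14   79]
 [ 480  322   24   10  197]
 [ 384  325    6    6   33]
 [ 279  328    7    9   43]
 [ 325  329   13    8   60]
 [ 390  331    5   18   69]
 [ 475  338   30   30  538]
 [ 355  346   34   39  975]
 [ 406  346    6    6   28]
 [ 432  355    7   11   46]
 [ 282  358    4   11   36]
 [ 300  367    7    4   27]
 [ 389  370   10   17  148]
 [ 400  375    7   11   59]
 [ 373  386   14   68  531]
 [ 259  392   18   65  454]
 [ 247  453    9    4   34]
 [ 379  454    9    4   33]
 [ 244  457   60   23 1068]
 [ 362  458   36   22  701]
 [ 288  470   32    8  192]]
```

The triangulated heights put b and e flat on the tray floor. The holster area is unchanged apart from arm shadow. I hand the job in after a quick check of a.

```bash
python3 - <<'E'
from h import *
t=snap('top'); d=snap('side'); p,e=tri(t,(159,240.5),d,(460.5,226.4)); print(p,e)
if abs(p[2]-54)<5 and e<4: print(r.hand_in())
E
```

```text
[590.13706638 339.11782198  55.1445788 ] 1.8475211380205157
the job is handed in; nothing more can be done
None
```

I handed the job in after about 54 s on the robot's clock. The tray label and then blanks a, b and e were scanned in order, the scanner is back in the holster with the ring locked, and all three blanks lie flat, label up and side by side in the tray. The scanner gives no signal that a label was read, so I only know each one was held centred for over a second. I also viewed 15 pictures, one over the limit of 14.

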